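# Flip an alarm circuit board face-down onto the test nest

## Robot

A 6-joint arm with a two-finger parallel gripper is mounted at the origin on the work surface. World frame = base frame: x ahead of the robot, y to its left, z up, the work surface at z = 0. Lengths are in m, angles in rad, forces in N, time in s.
With the tool pointing down it reaches from about 0.35 to 0.775 m from the base axis. Payload 5.5 kg.
Tool frame: the origin (TCP) lies at the very end of the fingers, on their centre line; the grasp point (between the pads) lies 19 mm behind it; z points along the fingers, x is the direction in which the jaws open and shut, and the axes are right-handed (so a half turn about z gives the same grasp; the last joint's range is limited). The gripper opens to 85 mm and grips with 20 to 120 N. Pads are 22 mm wide; open, the fingers measure 114 mm over their backs; the gripper's body (76 mm by 85 mm) begins 54 mm behind the grasp point. The pads swing forward as they close: fully open they stand 13 mm farther back than shut.
Start: joints at [1.13, 0.313, 0.046, 1.304, 0, 1.431], TCP at [0.17, 0.549, 0.21] pointing down, gripper open.
Joint ranges: [-2.76, 2.76], [-0.86, 1.69], [-1.03, 1.26], [-2.2, 2.34], [-1.47, 1.5], [-3.14, 3.14]. Speed limits (rad/s): [2.57, 2.57, 3.14, 3.14, 3.14, 3.14].

## Interface

Orientations are given as a unit quaternion [w, x, y, z].
In Python, from workcell import env gives the robot as it stands.
- The arm moves only by the shell command python3 -m inch 'ROWS' [FORCE]. ROWS is JSON, a list of rows, each a list of 7 numbers: the turn, a rotation vector about the tool's x, y, z each as a share of 8 degrees, from -1 to 1, then the shift along the tool's x, y, z each as a share of 0.05 m, from -1 to 1, then the closure, from 0 (fully open) to 1 (shut). A call has 1 to 12 rows; each row shifts and turns the commanded pose from where the row before left it, along the tool's axes as they then stand; what a row does not reach is not made up. A row lasts 1/10 s, in which the tool goes at most 50 mm and 8.59 degrees, less where a joint would pass 70% of its speed; a pose out of reach is approached as far as the arm can. A call with a number of a shift or a turn outside -1 to 1 is refused whole. A call with a gripper value outside its range is refused whole. The fingers move at their own pace and stop on an object; FORCE is the grip in N (left out, the last holds). Time passes only in rows, so rows that do not move let the fingers close. It gives the time, the measured TCP pose, the force and the opening at its end, in the units of the state.
- env.get_state(): the state, without advancing time (a new reading comes with each control period).
- env.read_camera(name): name is "side" or "top"; returns the picture (400x640x3 uint8, red, green, blue); there is no depth.
- env.calibration(name): a dict with "fx", "fy", "cx", "cy" (pixels), "k1" (the pictures are not rectified: a ray, as slopes to the right and down, at radius r is drawn at 1 + k1 r^2 times it, then the intrinsics apply), "rvec" (rotation vector, rad) and "tvec" (3), from world to camera coordinates, as OpenCV has them. Camera axes: x right, y down, z forward; pixel columns grow to the right and rows downward; lengths in m; the calibration is good to about 2 mm. A picture is of the moment at which its call begins. calibration takes no time and is no camera call.
- env.hand_in(): hands the job in, once; it reports no verdict.
The state is a dict: "clock": time; "joint_pos": joint angles; "qvel": joint speeds; "tau": joint torques, N m; "tcp_pos": TCP position; "orientation": TCP orientation; "wrist_force": force on the tool from outside, world axes, zero at the start; "ft_torque": the same for the moment, N m; "finger_gap": finger opening in m.
Only numpy, scipy, OpenCV 4.12 (cv2) and the standard library are available. Lean on these libraries where they do the work, as an engineer would, in place of code of your own. Each camera call takes 0.05 s, during which the arm holds its last target.

## Task

Swing the half-raised flipper plate of the test fixture fully open, lay the green circuit board flat in its pocket with the parts upwards and the white plug away from the hinge, and let go. Then, without holding the board, swing the plate all the way over (the orange-handled lever turns it) so that the board turns over and drops flat and face-down into the blue nest, with the plate left fully closed on it. Leave everything else on the bench where it is.

Things in the scene. Friction and masses are not known exactly. Their poses are not given: they have to be found in the camera images.
- fixture: Fixed grey test fixture, 140 (x) x 160 (y) mm, deck 88 mm high. Origin: centre of its underside. The flipper's hinge axis runs along its x through its centre, 100 mm above the table. Nest on its +y half; the open flipper lies on its -y half; the lever is outside its -x end, nearer the robot. A 48 mm wide, 40 mm deep channel along y in the nest takes the board's parts.
- flipper (a joint): Flipper angle in rad: 0 = fully open, level, pocket up; 1.57 upright; 3.14 fully closed over the nest; hard stops at both ends. Friction (0.2 N m) holds it where it is left; the handle takes 2 to 5 N. The plate is a cross 88 x 65 mm, 5 mm thick. Near upright the board tips over into the nest by itself and the plate follows it down; closed, it is 1.5 mm above the board's back.
- pocket (a point): Flipper's pocket: centre of the 4 mm thick board when seated there; moves with the plate, 34 mm from the hinge axis (open: fixture y -34 mm, height 98.5 mm). Axes when open are the fixture's: x along the hinge, y to the hinge, z up out of the pocket. Walls 4 mm thick in the middle of each side, 9 mm above the plate's face, leave 2 mm play each side; the board's corners overhang the plate.
- lever_grip (a point): Middle of the lever's handle: orange round bar, 16 mm across, 50 mm long, parallel to the hinge, 85 to 135 mm from the fixture's centre along its -x (this point 113). Moves on a circle of radius 110 mm about the hinge axis, 40 degrees ahead of the plate: flipper open, it points to fixture -y and 40 degrees up; closed, to +y and 40 degrees down (29 mm above the table). A thin arm carries it.
- nest (a point): Blue nest on the fixture: the centre of the board when it lies there face-down (fixture x 0, y +34 mm, height 100 mm). Axes as the fixture's. Two ledges carry the board's short ends; eight corner stops with sloped tops lead it in, 1.5 mm play each side.
- board_grip (a point): Where to grip the circuit board: on the axis of the black block (24 x 24 mm, 28 mm high) on the middle of the board's upper face, 24 mm above the board's underside and 8 mm below the block's top. Axes of the board: x along its 70 mm length, z up out of its face of parts. Grip across the board's x; the white plug is in the way of a grip across y.
- board_mid (a point): Centre of the green circuit board itself, a slab 70 (x) x 50 (y) x 4 mm, loose, 80 to 150 g; 2 mm above its underside. Starts flat on the bench, parts up, at any of four places, turned up to 86 degrees either way from the robot's x axis.
- board_plug (a point): Foot of the white plug (30 x 8 mm, 9 mm high) on the board's upper face along its -y long edge, 21 mm from the board's centre. Seated in the pocket it must be away from the hinge, so the board's x and y axes then point as the pocket's do.
- detector_a: Loose white round smoke detector, 100 mm across, 46 mm high; origin at its underside. Not to be moved.
- detector_b: A second such smoke detector, beyond the fixture. Not to be moved.
- screw_jar: Loose amber jar, 60 mm across, 90 mm high; origin at its underside. Not to be moved.
- siren_box: Loose red siren box, 85 x 85 x 50 mm; origin at its underside. Not to be moved.
- wire_spool: Loose yellow spool, 64 mm across, 50 mm high; origin at its underside. Not to be moved.
- driver: Loose screwdriver lying on the bench, handle to its -x; origin at its underside. Not to be moved.
- pen_cup: Loose grey cup, 72 mm across, 100 mm high; origin at its underside. Not to be moved.

How it is judged:
By the outcome, as a careful person would: the job done as asked, in the order asked, and still so for the second after the job is handed in, with the robot touching nothing.
It also fails if it takes over 72 s, if anything falls off the work surface, if the arm or the gripper's body presses on something with over 40 N, if the wrist force passes 120 N, or if a joint passes its speed limit or range.

## Working session

There is one attempt and no reset: what is moved stays moved. The work goes in short steps, Python scripts to look and compute and a shell command to move; the robot and the scene stay as the last step left them, time stands still between calls to the robot, and variables do not carry over. Pictures are saved under pics/ and viewed, and the job is handed in when it is done.

```bash
ls; mkdir -p pics; python3 - <<'E'
from workcell import env
import cv2,json
s=env.get_state(); print({k:s[k] for k in s})
for n in("side","top"):
    print(n,env.calibration(n))
    im=env.read_camera(n); cv2.imwrite(f"pics/{n}0.png",im[:,:,::-1])
E
```

```text
pics
{'clock': 0.0, 'joint_pos': array([ 1.13037668e+00,  3.13991272e-01,  4.49620666e-02,  1.30359278e+00,
       -1.29426827e-05,  1.43122278e+00]), 'qvel': array([ 0.00066574, -0.00087798, -0.00039208,  0.00048391, -0.0012246 ,
       -0.00057696]), 'tau': array([ 6.91635455e-05, -4.80625069e+01,  2.98533171e+01,  1.93502696e-02,
       -3.18947923e-04, -1.10824698e-05]), 'tcp_pos': array([0.1701481 , 0.5486669 , 0.20860718]), 'orientation': array([ 4.39637938e-04,  8.05086117e-01,  5.93157239e-01, -8.00009280e-04]), 'wrist_force': array([ 0.13698718, -0.94530589,  0.16591131]), 'ft_torque': array([ 0.00500233, -0.03482005, -0.0312332 ]), 'finger_gap': 0.08564653698621633}
side {'fx': 405.14015347932104, 'fy': 405.14015347932104, 'cx': 315.9482726902796, 'cy': 205.1232171617005, 'k1': 0.014302221524405906, 'rvec': array([ 2.20614294, -0.10632267,  0.06269697]), 'tvec': array([-0.61658121,  0.16204504,  1.1669589 ])}
top {'fx': 443.10653329037035, 'fy': 443.10653329037035, 'cx': 322.45352217741333, 'cy': 205.48867864504334, 'k1': -0.015080721919204204, 'rvec': array([ 2.14094775, -2.16937032,  0.1949546 ]), 'tvec': array([0.05946835, 0.62638514, 1.08750571])}
```

View pics/side0.png

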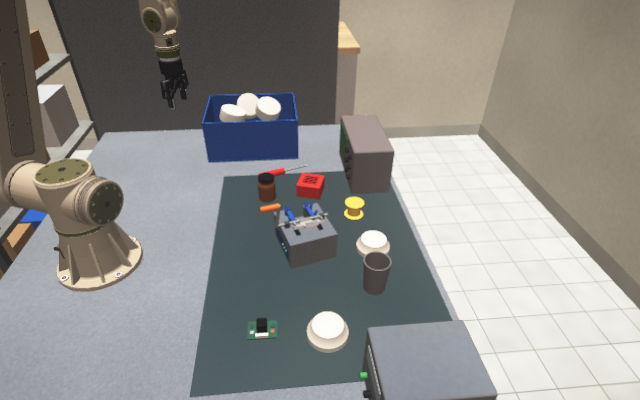

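View pics/top0.png

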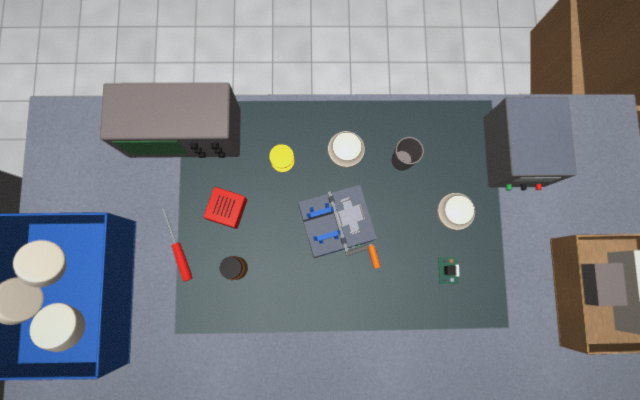

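The side view shows the fixture near (307,233), the board near (262,328) and the lever's orange handle at (270,208). In the top view they are at (337,222), (450,270) and (374,256). Next I write helpers and enlarge crops of both.

```bash
cat > h.py <<'E'
import numpy as np,cv2
from scipy.spatial.transform import Rotation as R
from workcell import env
def cam(n):
    c=env.calibration(n);M=R.from_rotvec(c['rvec']).as_matrix();return c,M,np.array(c['tvec'])
def proj(n,P):
    c,M,t=cam(n);p=np.atleast_2d(P)@M.T+t;s=p[:,:2]/p[:,2:];s=s*(1+c['k1']*(s**2).sum(1,keepdims=True))
    return s*[c['fx'],c['fy']]+[c['cx'],c['cy']]
def ray(n,uv):
    c,M,t=cam(n);d=(np.atleast_2d(uv)-[c['cx'],c['cy']])/[c['fx'],c['fy']]
    s=d.copy()
    for _ in range(10): s=d/(1+c['k1']*(s**2).sum(1,keepdims=True))
    v=np.c_[s,np.ones(len(s))]@M; return -M.T@t,v/np.linalg.norm(v,axis=1,keepdims=True)
def onplane(n,uv,z):
    o,v=ray(n,uv);return o+v*((z-o[2])/v[:,2:])
def tri(ua,ub):
    A=np.zeros((3,3));b=np.zeros(3)
    for n,u in(('side',ua),('top',ub)):
        o,v=ray(n,u);P=np.eye(3)-np.outer(v[0],v[0]);A+=P;b+=P@o
    return np.linalg.solve(A,b)
def crop(im,name,x0,y0,x1,y1,k):
    cv2.imwrite('pics/'+name,cv2.resize(im[y0:y1,x0:x1,::-1],None,fx=k,fy=k,interpolation=cv2.INTER_CUBIC))
E
python3 - <<'E'
from h import *
a=cv2.imread('pics/side0.png')[:,:,::-1];b=cv2.imread('pics/top0.png')[:,:,::-1]
crop(a,'s1.png',250,190,350,270,8);crop(b,'t1.png',290,180,390,260,8)
t=cv2.resize(b[250:290,430:470,::-1],None,fx=10,fy=10,interpolation=2);s=cv2.resize(a[310:350,240:280,::-1],None,fx=10,fy=10,interpolation=2)
cv2.imwrite('pics/b1.png',np.hstack([s,t]))
E
```

```text
(no output)
```

View pics/s1.png

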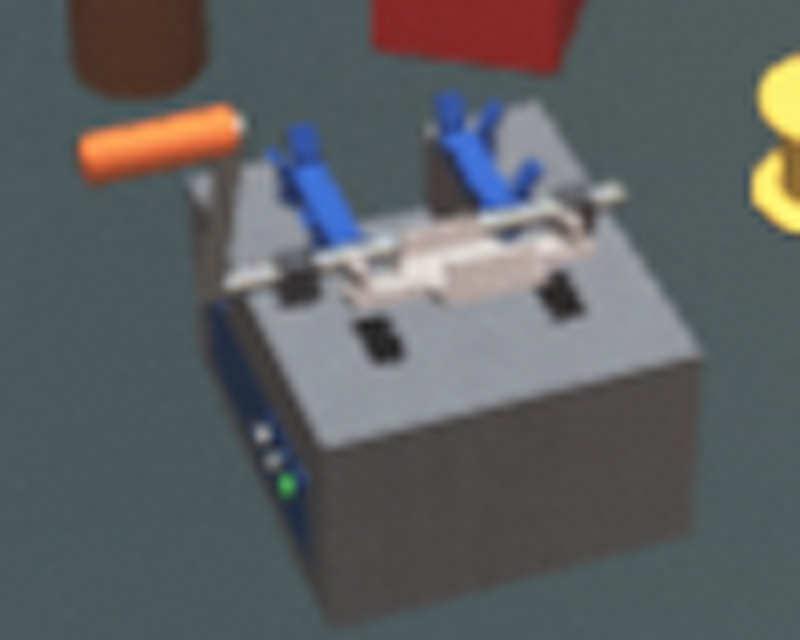

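View pics/t1.png

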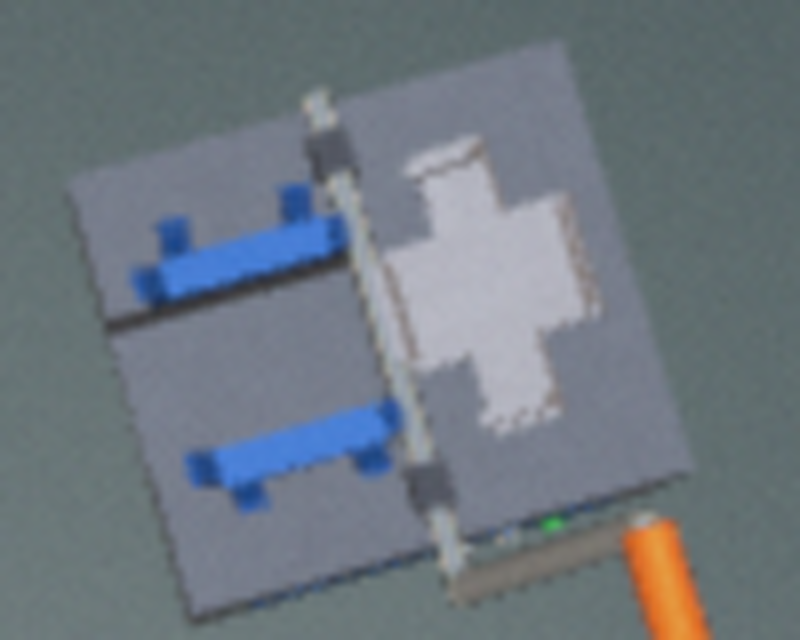

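View pics/b1.png

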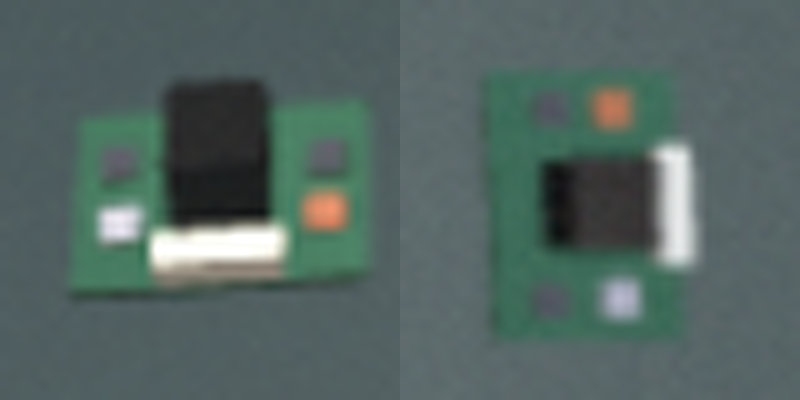

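```bash
python3 - <<'E'
from h import *
u=lambda p,k,x0,y0:(np.array(p)+.5)/k-.5+[x0,y0]
T=u([(70,185),(565,42),(695,470),(190,615)],8,290,180)
S=u([(190,175),(535,105),(700,355),(325,445)],8,250,190) # order (-x,+y),(+x,+y),(+x,-y),(-x,-y)
pt=onplane('top',T,.088);ps=onplane('side',S,.088)[[1,2,3,0]]
for p in(pt,ps):
    c=p.mean(0); ex=(p[0]+p[1]-p[2]-p[3])[:2]; ey=(p[0]+p[3]-p[1]-p[2])[:2]
    print('fix',c,np.degrees(np.arctan2(ex[1],ex[0])),np.degrees(np.arctan2(-ey[0],ey[1])),np.linalg.norm(ex)/2,np.linalg.norm(ey)/2)
# board
b=cv2.imread('pics/top0.png');a=cv2.imread('pics/side0.png')
for n,im,(x0,y0,x1,y1) in(('top',b,(430,250,470,290)),('side',a,(240,310,280,350))):
    c=im[y0:y1,x0:x1]; c=cv2.resize(c,None,fx=8,fy=8,interpolation=2); hs=cv2.cvtColor(c,cv2.COLOR_BGR2HSV)
    m=((hs[...,0]>65)&(hs[...,0]<85)&(hs[...,1]>90)).astype(np.uint8)
    k=max(cv2.findContours(m,0,2)[0],key=cv2.contourArea)
    h=cv2.convexHull(k)[:,0]; P=onplane(n,u(h,8,x0,y0),.004)[:,:2]
    r=cv2.minAreaRect((P*1000).astype(np.float32)); print(n,r)
Bt=u([(487-400,72),(672-400,72),(685-400,340),(492-400,340)],10,430,250)
Bs=u([(80,120),(370,100),(370,270),(72,290)],10,240,310)
print(onplane('top',Bt,.004)*1000);print(onplane('side',Bs,.004)*1000)
o=tri(u([80+0,160],8,250,190),u([(650,520)],8,290,180))
for n,im in(('top',b),('side',a)):
    hs=cv2.cvtColor(im,cv2.COLOR_BGR2HSV);m=((hs[...,0]>7)&(hs[...,0]<15)&(hs[...,1]>170)&(hs[...,2]>140)).astype(np.uint8)
    x0,x1,y0,y1=(360,390,240,275) if n=='top' else (255,285,200,218)
    mm=np.zeros_like(m);mm[y0:y1,x0:x1]=m[y0:y1,x0:x1];ys,xs=np.nonzero(mm);c=[xs.mean(),ys.mean()];print(n,c,len(xs))
    if n=='top':ct=c
    else:cs=c
g=tri(cs,ct);print('grip',g,proj('top',g),proj('side',g))
E
```

```text
fix [0.58366317 0.01685365 0.088     ] 15.041121326976508 15.4206186304263 0.13775876011125757 0.16039734422246496
fix [0.58622828 0.0160802  0.088     ] 14.15448000516858 15.57453578921319 0.13749490391041583 0.15987562322805485
top ((458.7781982421875, -276.65008544921875), (48.59199905395508, 68.89283752441406), 88.97952270507812)
side ((482.9733581542969, -279.51995849609375), (49.992733001708984, 23.54936981201172), 89.32174682617188)
[[ 493.73099172 -253.08920786    4.        ]
 [ 492.98023972 -302.3607419     4.        ]
 [ 423.28589172 -301.59056961    4.        ]
 [ 424.17070277 -250.64178969    4.        ]]
[[ 425.30876649 -253.64755091    4.        ]
 [ 496.3229539  -254.47755749    4.        ]
 [ 495.28773543 -303.59768088    4.        ]
 [ 425.19957079 -302.35261932    4.        ]]
top [np.float64(373.6442307692308), np.float64(256.71153846153845)] 104
side [np.float64(269.08), np.float64(208.38)] 50
grip [ 0.49039391 -0.05437337  0.1982227 ] [[373.61010511 256.31958258]] [[268.74939331 208.41673225]]
```

```bash
cat >> h.py <<'E'
F0=np.array([.585,.0165]);YAW=np.radians(15.2)
def fw(x,y): c,s=np.cos(YAW),np.sin(YAW);return np.array([F0[0]+c*x-s*y,F0[1]+s*x+c*y])
def need(p,yawdeg):
    """shift/turn (units of rows, totals) from measured pose to TCP p with tool down, tool x at yawdeg"""
    s=env.get_state();w,x,y,z=s['orientation'];A=R.from_quat([x,y,z,w])
    a=np.radians(yawdeg);X=np.array([np.cos(a),np.sin(a),0]);Z=np.array([0,0,-1.]);B=R.from_matrix(np.c_[X,np.cross(Z,X),Z])
    d=np.array(p)-s['tcp_pos']
    print('t',round(s['clock'],2),'tcp',s['tcp_pos'].round(4),'yaw',np.degrees(np.arctan2(*A.as_matrix()[[1,0],0])).round(2),'tilt z',A.as_matrix()[:,2].round(4),'gap',round(s['finger_gap'],4),'F',np.round(s['wrist_force'],1))
    print(' turn/8deg',(np.degrees((A.inv()*B).as_rotvec())/8).round(3),'shift/50mm in final axes',(B.inv().apply(d)/.05).round(3),'in present axes',(A.inv().apply(d)/.05).round(3))
E
python3 - <<'E'
from h import *
p=fw(-.115,-.0447);print(p);need([*p,.27],105.2)
E
```

```text
[ 0.48574296 -0.05678799]
t 0.1 tcp [0.1702 0.5488 0.2087] yaw 72.76 tilt z [-7.0e-04 -1.4e-03 -1.0e+00] gap 0.0858 F [-0.   0.6  0.1]
 turn/8deg [-0.005  0.01  -4.054] shift/50mm in final axes [-13.342   2.915  -1.226] in present axes [-9.699  9.616 -1.213]
```

```bash
python3 -m inch '[[0,0,-1,0,0,-0.4,0],[0,0,-1,0,0,-0.4,0],[0,0,-1,0,0,-0.43,0],[0,0,-1,0,0,0,0],[0,0,-0.05,-0.89,0.194,0,0],[0,0,0,-0.89,0.194,0,0],[0,0,0,-0.89,0.194,0,0],[0,0,0,-0.89,0.194,0,0],[0,0,0,-0.89,0.194,0,0],[0,0,0,-0.89,0.194,0,0],[0,0,0,-0.89,0.194,0,0],[0,0,0,-0.89,0.194,0,0]]'
python3 -m inch '[[0,0,0,-0.89,0.194,0,0],[0,0,0,-0.89,0.194,0,0],[0,0,0,-0.89,0.194,0,0],[0,0,0,-0.89,0.194,0,0],[0,0,0,-0.89,0.194,0,0],[0,0,0,-0.89,0.194,0,0],[0,0,0,-0.89,0.194,0,0],[0,0,0,0,0,0,0]]'
python3 - <<'E'
from h import *
p=fw(-.115,-.0447);need([*p,.1815],105.2)
E
```

```text
clock: 1.3
tcp_pos: [0.3383, 0.224, 0.2708]
orientation: [-0.0, 0.607, 0.794, 0.0]
wrist_force: [1.4, 0.6, 0.1]
finger_gap: 0.0854
clock: 2.1
tcp_pos: [0.4871, -0.0616, 0.2697]
orientation: [0.0, 0.61, 0.792, -0.0]
wrist_force: [0.1, 0.6, -0.8]
finger_gap: 0.0855
t 2.1 tcp [ 0.4871 -0.0616  0.2697] yaw 104.83 tilt z [-4.e-04 -1.e-03 -1.e+00] gap 0.0855 F [ 0.1  0.6 -0.8]
 turn/8deg [-0.004  0.006 -0.046] shift/50mm in final axes [ 1.000e-01 -1.000e-03  1.764e+00] in present axes [ 1.020e-01 -1.000e-03  1.764e+00]
```

```bash
python3 -m inch '[[0,0,-0.05,0.1,0,0.44,0],[0,0,0,0,0,0.44,0],[0,0,0,0,0,0.44,0],[0,0,0,0,0,0.44,0],[0,0,0,0,0,0,0]]' 30
python3 - <<'E'
from h import *
a=env.read_camera('side');b=env.read_camera('top')
crop(a,'s2.png',220,150,340,270,5);crop(b,'t2.png',290,170,410,290,5)
p=fw(-.115,-.0447);need([*p,.1815],105.2)
E
```

```text
clock: 2.6
tcp_pos: [0.4811, -0.051, 0.18]
orientation: [-0.003, 0.605, 0.797, -0.001]
wrist_force: [-0.6, -0.2, 0.4]
finger_gap: 0.0855
t 2.7 tcp [ 0.4832 -0.0517  0.1831] yaw 105.6 tilt z [-1.2e-03  5.0e-04 -1.0e+00] gap 0.0855 F [0.8 0.3 0.4]
 turn/8deg [-0.007 -0.006  0.05 ] shift/50mm in final axes [-0.112  0.021  0.032] in present axes [-0.112  0.021  0.032]
```

View pics/s2.png

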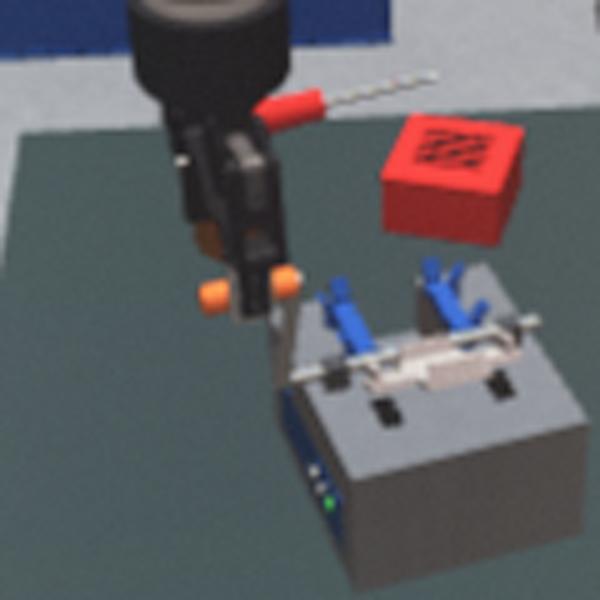

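View pics/t2.png

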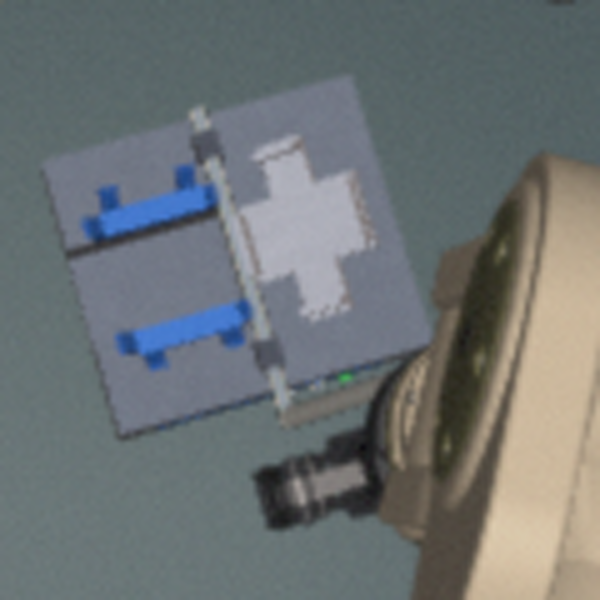

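The side view shows the bar at (235,290) in the crop, between the fingers, with the near finger at (252,285). I'll close on it.

```bash
python3 -m inch '[[0,0,0,-0.1,0,0,1],[0,0,0,0,0,0,1],[0,0,0,0,0,0,1],[0,0,0,0,0,0,1],[0,0,0,0,0,0,1],[0,0,0,0,0,0,1]]' 30
python3 - <<'E'
from h import *
p=fw(-.115,-.0843);need([*p,.1517],105.2)
E
```

```text
clock: 3.3
tcp_pos: [0.4853, -0.0572, 0.1832]
orientation: [0.0, 0.605, 0.796, 0.0]
wrist_force: [-1.0, -0.3, 1.2]
finger_gap: 0.0105
t 3.3 tcp [ 0.4853 -0.0572  0.1832] yaw 105.56 tilt z [ 5.e-04 -1.e-04 -1.e+00] gap 0.0105 F [-1.  -0.3  1.2]
 turn/8deg [0.003 0.001 0.045] shift/50mm in final axes [-0.787  0.01   0.63 ] in present axes [-0.787  0.005  0.63 ]
```

```bash
python3 -m inch '[[0,0,0,0,0,0,1]]'
python3 - <<'E'
from h import *
a=env.read_camera('side')
crop(a,'s3.png',240,170,320,230,10)
E
```

```text
clock: 3.4
tcp_pos: [0.4853, -0.0571, 0.1832]
orientation: [0.0, 0.605, 0.796, 0.0]
wrist_force: [0.8, 0.5, 2.8]
finger_gap: 0.0106
```

View pics/s3.png

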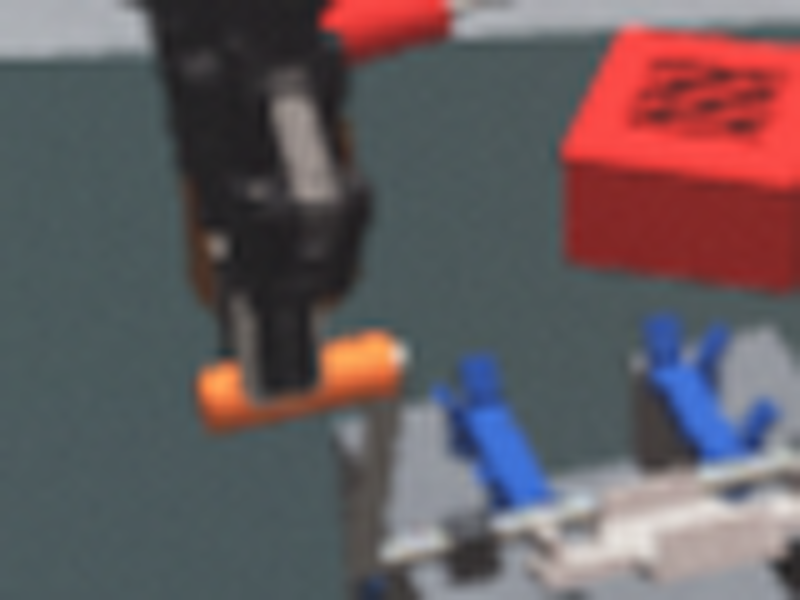

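```bash

python3 - <<'E'
from h import *
for P in([.4853,-.0571,.1832],[.4853,-.0571,.2022],[*fw(-.113,-.0447),.2005],[*fw(-.085,-.0447),.2005],[*fw(-.135,-.0447),.2005]):
  print((proj('side',P)-[240,170])*10)
E
```

```text
[[271.48033448 437.70917177]]
[[266.67290506 379.24288733]]
[[276.36600373 382.07667631]]
[[380.90868107 359.46494268]]
[[193.05507154 400.09510656]]
```

```bash
python3 -m inch '[[0,0,0,0,0,0,0.4],[0,0,0,0,0,0,0.4],[0,0,0,0,0,0,0.4],[0,0,0,0,0,0.15,0.4],[0,0,0,0,0,0.15,0.4],[0,0,0,0,0,0,0.4]]' 30
python3 - <<'E'
from h import *
a=env.read_camera('side')
crop(a,'s4.png',240,170,320,230,10)
need([*fw(-.115,-.0447),.17],105.2)
E
```

```text
clock: 4.05
tcp_pos: [0.4841, -0.0568, 0.1663]
orientation: [-0.001, 0.605, 0.796, -0.0]
wrist_force: [0.3, -0.0, -0.5]
finger_gap: 0.051
t 4.1 tcp [ 0.4844 -0.0569  0.1669] yaw 105.56 tilt z [-2.e-03  7.e-04 -1.e+00] gap 0.0515 F [-0.4  0.3 -1.2]
 turn/8deg [-0.012 -0.008  0.045] shift/50mm in final axes [-0.005  0.026 -0.061] in present axes [-0.005  0.026 -0.062]
```

View pics/s4.png

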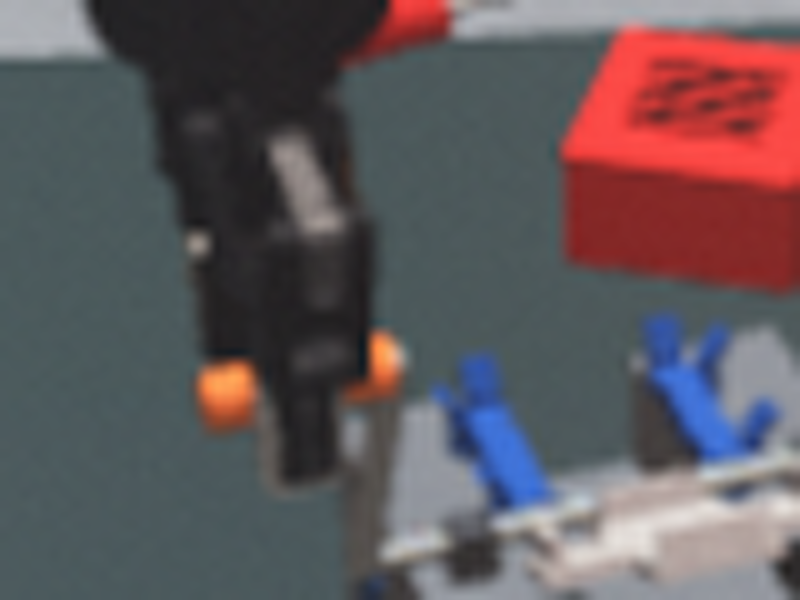

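The fingers now straddle the bar, with the near tip at (305,485) well below the bar axis at y≈385. I'll close again.

```bash
python3 -m inch '[[0,0,0,0,0,-0.05,1],[0,0,0,0,0,0,1],[0,0,0,0,0,0,1],[0,0,0,0,0,0,1],[0,0,0,0,0,0,1]]' 30
python3 - <<'E'
from h import *
a=env.read_camera('side')
crop(a,'s5.png',240,170,320,230,10)
need([*fw(-.115,-.0447),.17],105.2)
E
```

```text
clock: 4.6
tcp_pos: [0.4856, -0.0573, 0.171]
orientation: [0.001, 0.605, 0.796, 0.0]
wrist_force: [-0.9, -1.1, 3.3]
finger_gap: 0.0147
t 4.65 tcp [ 0.4856 -0.0573  0.171 ] yaw 105.56 tilt z [ 1.1e-03 -3.0e-04 -1.0e+00] gap 0.0147 F [-0.7 -0.8  3.2]
 turn/8deg [0.007 0.005 0.045] shift/50mm in final axes [0.009 0.005 0.02 ] in present axes [0.009 0.006 0.02 ]
```

View pics/s5.png

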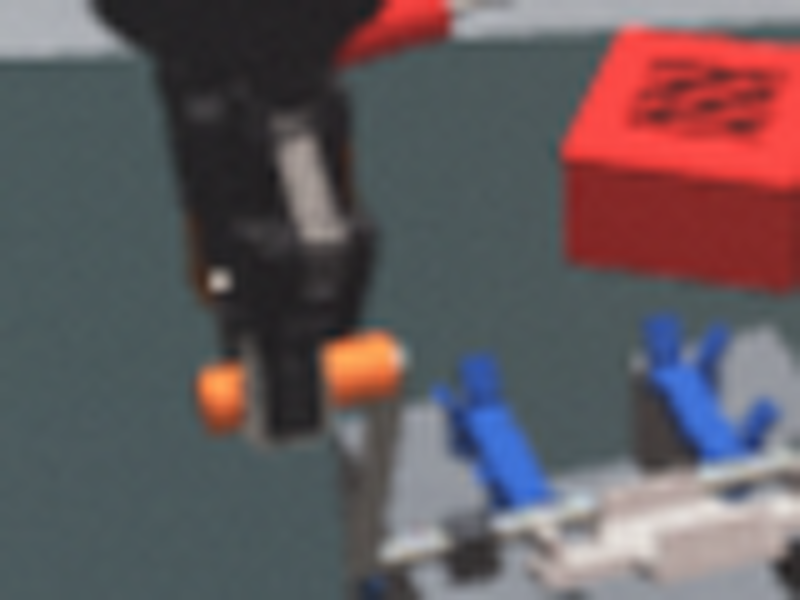

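```bash
python3 -m inch '[[0,0,0,-0.18,0,0.09,1],[0,0,0,-0.168,0,0.104,1],[0,0,0,-0.16,0,0.12,1],[0,0,0,-0.148,0,0.134,1],[0,0,0,-0.136,0,0.148,1],[0,0,0,0,0,0,1],[0,0,0,0,0,0,1]]'
python3 - <<'E'
from h import *
a=env.read_camera('side')
crop(a,'s6.png',240,170,340,250,8)
need([*fw(-.115,-.0843),.1413],105.2)
E
```

```text
clock: 5.35
tcp_pos: [0.496, -0.0957, 0.1398]
orientation: [-0.0, 0.605, 0.796, -0.0]
wrist_force: [1.5, 2.5, -2.7]
finger_gap: 0.0146
t 5.4 tcp [ 0.496  -0.0957  0.1399] yaw 105.55 tilt z [-2.e-04 -3.e-04 -1.e+00] gap 0.0144 F [ 2.3  1.4 -2.9]
 turn/8deg [-0.002  0.001  0.043] shift/50mm in final axes [ 0.013  0.006 -0.029] in present axes [ 0.013  0.006 -0.029]
```

View pics/s6.png

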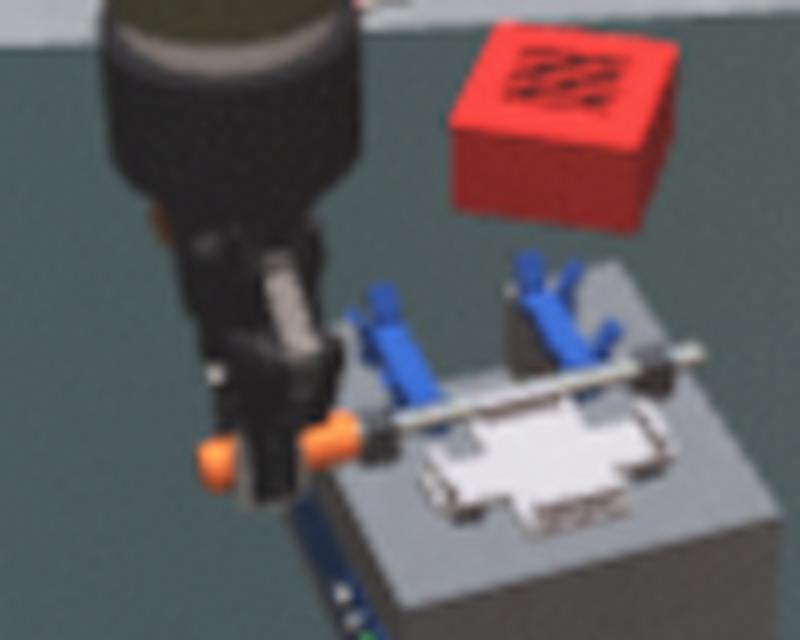

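The plate now looks level around (550,470) in the crop. I'll press a little further to find the hard stop.

```bash
python3 -m inch '[[0,0,0,-0.04,0,0.06,1],[0,0,0,0,0,0,1],[0,0,0,-0.04,0,0.06,1],[0,0,0,0,0,0,1],[0,0,0,0,0,0,1]]'
```

```text
clock: 5.9
tcp_pos: [0.4963, -0.0959, 0.1391]
orientation: [-0.0, 0.604, 0.797, 0.003]
wrist_force: [-10.9, 16.5, 35.8]
finger_gap: 0.0146
```

```bash
python3 -m inch '[[0,0,0,0.08,0,-0.12,1],[0,0,0,0,0,0,0.3],[0,0,0,0,0,0,0.3],[0,0,0,0,0,0,0.3],[0,0,0,0,0,-0.5,0.3],[0,0,0,0,0,-1,0.3],[0,0,0,0,0,-1,0.3],[0,0,0,0,0,-0.3,0.3]]'
python3 - <<'E'
from h import *
need([.460,-.278,.25],-1)
E
```

```text
clock: 6.7
tcp_pos: [0.4976, -0.0965, 0.2856]
orientation: [0.003, 0.605, 0.796, 0.001]
wrist_force: [0.0, 0.2, -0.3]
finger_gap: 0.0599
t 6.7 tcp [ 0.4976 -0.0965  0.2856] yaw 105.53 tilt z [ 0.0064 -0.003  -1.    ] gap 0.0599 F [ 0.   0.2 -0.3]
 turn/8deg [ 5.7000e-02 -1.3000e-02  1.3316e+01] shift/50mm in final axes [-0.688  3.642  0.712] in present axes [-3.293 -1.7    0.718]
```

```bash
python3 -m inch '[[0,0,1,0,0,0,0.2],[0,0,1,0,0,0,0.2],[0,0,1,0,0,0,0.2],[0,0,1,0,0,0,0.2],[0,0,1,0,0,0,0.2],[0,0,1,0,0,0,0.2],[0,0,1,0,0,0,0.2],[0,0,1,0,0,0,0.2],[0,0,1,0,0,0,0.2],[0,0,1,0,0,0,0.2],[0,0,1,0,0,0,0.2],[0,0,1,0,0,0,0.2]]'
python3 -m inch '[[0,0,1,0,0,0,0.2],[0,0,0.31,0,0,0,0.2],[0,0,0,-0.14,0.72,0.14,0.2],[0,0,0,-0.14,0.72,0.14,0.2],[0,0,0,-0.14,0.72,0.14,0.2],[0,0,0,-0.14,0.72,0.14,0.2],[0,0,0,-0.14,0.72,0.14,0.2],[0,0,0,0,0,0,0.2]]'
python3 - <<'E'
from h import *
need([.460,-.278,.25],-1)
a=env.read_camera('side');b=env.read_camera('top')
crop(a,'s7.png',220,190,340,350,4);crop(b,'t7.png',290,180,480,300,4)
need([.460,-.278,.05],-1)
E
```

```text
clock: 7.9
tcp_pos: [0.4957, -0.0959, 0.28]
orientation: [0.0, 0.997, 0.08, -0.001]
wrist_force: [0.2, -0.2, -0.5]
finger_gap: 0.068
clock: 8.7
tcp_pos: [0.4564, -0.2787, 0.2435]
orientation: [-0.0, 1.0, -0.011, -0.001]
wrist_force: [-0.4, 0.8, -0.8]
finger_gap: 0.0683
t 8.7 tcp [ 0.4564 -0.2787  0.2435] yaw -1.23 tilt z [-2.7e-03  1.0e-04 -1.0e+00] gap 0.0683 F [-0.4  0.8 -0.8]
 turn/8deg [-0.     0.019 -0.029] shift/50mm in final axes [ 0.072 -0.016 -0.13 ] in present axes [ 0.071 -0.016 -0.13 ]
t 8.8 tcp [ 0.4572 -0.2755  0.2447] yaw -1.06 tilt z [-0.0016  0.0013 -1.    ] gap 0.0682 F [0.2 0.3 0.1]
 turn/8deg [-0.009  0.011 -0.008] shift/50mm in final axes [0.057 0.049 3.895] in present axes [0.063 0.054 3.895]
```

View pics/s7.png

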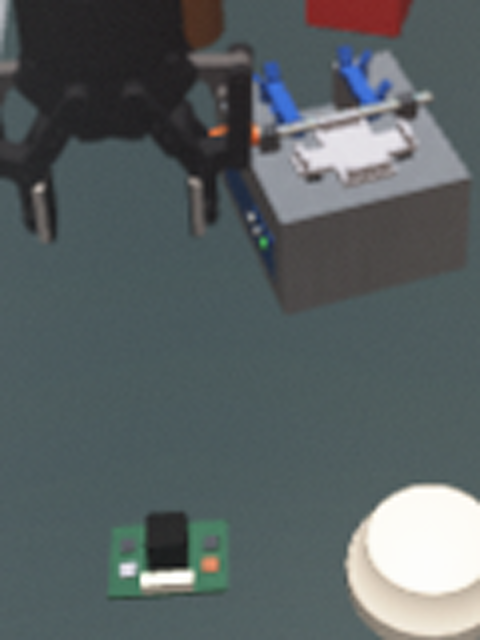

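View pics/t7.png

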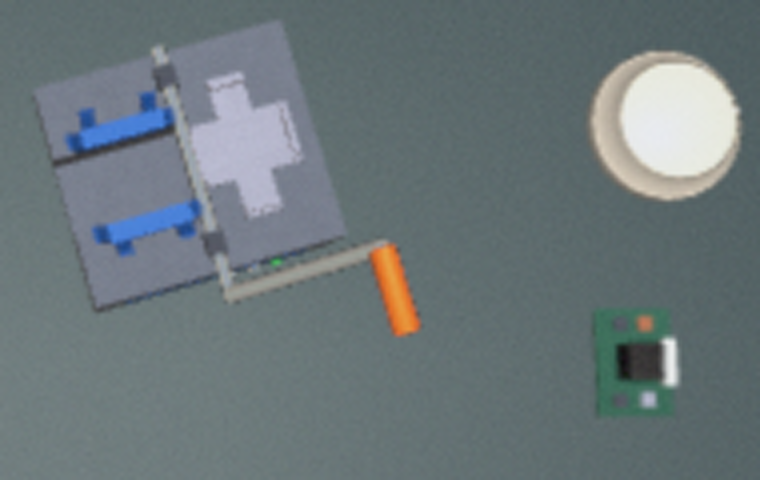

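```bash

python3 - <<'E'
from h import *
for P in([.457,-.275,.245],[.457,-.275,.5],[.46,-.278,.004],[.49,-.054,.4]):
  print(proj('top',P),proj('side',P))
print(cam('top')[1].T@-cam('top')[2],cam('side')[1].T@-cam('side')[2])
E
```

```text
[[482.50959601 269.94299537]] [[251.79403513 255.06028271]]
[[546.79183134 268.53220282]] [[238.61754253 145.29325032]]
[[448.33291204 269.5245341 ]] [[261.67690013 328.71065192]]
[[389.85006817 252.08447377]] [[263.02048135 137.82553117]]
[0.45540503 0.08443078 1.16792175] [ 0.52439325 -0.89815744  0.82858252]
```

```bash

python3 - <<'E'
from h import *
b=env.read_camera('top');cv2.imwrite('pics/t8.png',b[:,:,::-1])
E
```

```text
(no output)
```

View pics/t8.png

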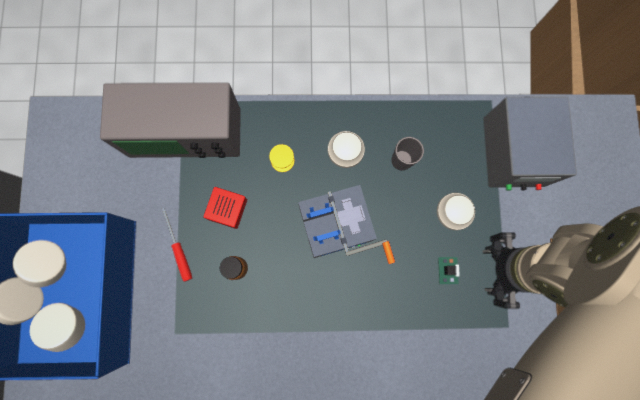

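The top view shows the gripper at (500,270), level with the board at (450,270), and the plate level. Now I move down over the block.

```bash
python3 -m inch '[[0,0,0,0.01,0.01,0.9,0.35],[0,0,0,0.01,0.01,0.9,0.35],[0,0,0,0.01,0.01,0.9,0.35],[0,0,0,0.01,0.01,0.9,0.35],[0,0,0,0.01,0,0.6,0.35],[0,0,0,0,0,0.3,0.35],[0,0,0,0,0,0.1,0.35],[0,0,0,0,0,0,0.35]]' 30
python3 - <<'E'
from h import *
need([.460,-.278,.012],-1)
a=env.read_camera('side')
crop(a,'s9.png',220,280,300,340,10)
E
```

```text
clock: 9.65
tcp_pos: [0.4606, -0.2757, 0.0156]
orientation: [-0.0, 1.0, -0.007, -0.0]
wrist_force: [-0.3, 0.0, -0.4]
finger_gap: 0.0555
t 9.65 tcp [ 0.4606 -0.2757  0.0156] yaw -0.83 tilt z [-6.e-04  6.e-04 -1.e+00] gap 0.0555 F [-0.3  0.  -0.4]
 turn/8deg [-0.004  0.004  0.022] shift/50mm in final axes [-0.011  0.047  0.072] in present axes [-0.012  0.047  0.072]
```

View pics/s9.png

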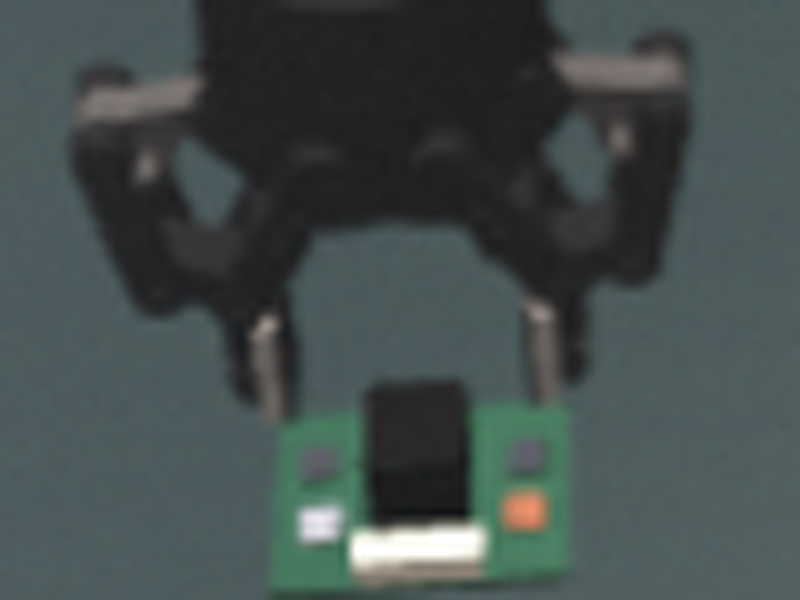

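The tips are level with the block's upper part, at (270,415) and (545,400), and symmetric about it at (417,450). I'll lower 5 mm and close.

```bash
python3 -m inch '[[0,0,0,-0.01,0.04,0.1,0.35],[0,0,0,0,0,0,1],[0,0,0,0,0,0,1],[0,0,0,0,0,0,1],[0,0,0,0,0,0,1],[0,0,0,0,0,0,1]]' 30
python3 - <<'E'
from h import *
need([.460,-.278,.007],-1)
a=env.read_camera('side')
crop(a,'s10.png',220,280,300,340,10)
E
```

```text
clock: 10.3
tcp_pos: [0.4599, -0.2788, 0.0108]
orientation: [0.0, 1.0, -0.008, 0.0]
wrist_force: [-0.6, 0.0, -0.5]
finger_gap: 0.0001
t 10.3 tcp [ 0.4599 -0.2788  0.0108] yaw -0.92 tilt z [ 2.e-04 -0.e+00 -1.e+00] gap 0.0001 F [-0.6  0.  -0.5]
 turn/8deg [ 0.    -0.002  0.01 ] shift/50mm in final axes [ 0.001 -0.016  0.076] in present axes [ 0.001 -0.016  0.076]
```

View pics/s10.png

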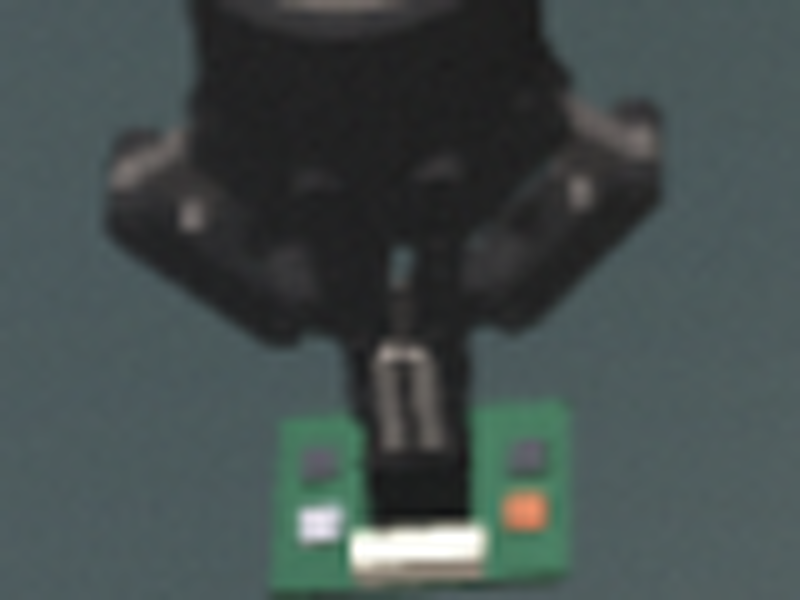

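The fingers shut on nothing (gap 0) just over the block's top, with the tip at (410,450). Here and at the lever they ended about 22 mm above the reported TCP, so I'll allow for that offset. I'll reopen and go lower, watching the force.

```bash
python3 -m inch '[[0,0,0,0,0,-0.1,0.35],[0,0,0,0,0,0,0.35],[0,0,0,0,0,0,0.35],[0,0,0,0,0,0,0.35],[0,0,0,0.01,0,0.2,0.35],[0,0,0,0.01,0,0.2,0.35],[0,0,0,0,0,0.1,0.35],[0,0,0,0,0,0,0.35]]' 30
python3 - <<'E'
from h import *
need([.460,-.278,-.01],-1)
a=env.read_camera('side');b=env.read_camera('top')
crop(a,'s11.png',220,280,300,340,10)
crop(b,'t11.png',420,230,520,310,8)
E
```

```text
clock: 11.15
tcp_pos: [0.4598, -0.2778, -0.0109]
orientation: [-0.001, 1.0, -0.008, -0.001]
wrist_force: [-0.4, -0.2, 0.7]
finger_gap: 0.0556
t 11.15 tcp [ 0.4598 -0.2778 -0.0109] yaw -0.91 tilt z [-0.0023  0.002  -1.    ] gap 0.0556 F [-0.4 -0.2  0.7]
 turn/8deg [-0.014  0.016  0.011] shift/50mm in final axes [ 0.003  0.003 -0.019] in present axes [ 0.003  0.003 -0.019]
```

View pics/s11.png

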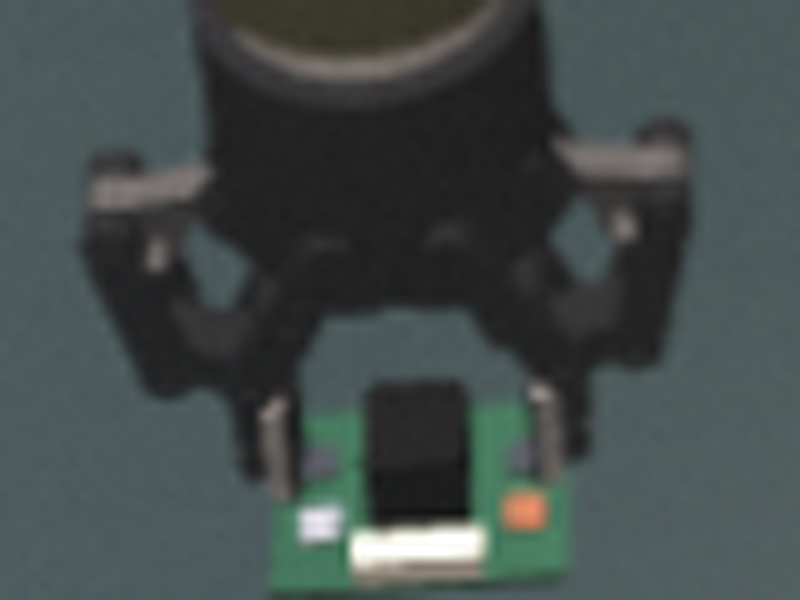

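View pics/t11.png

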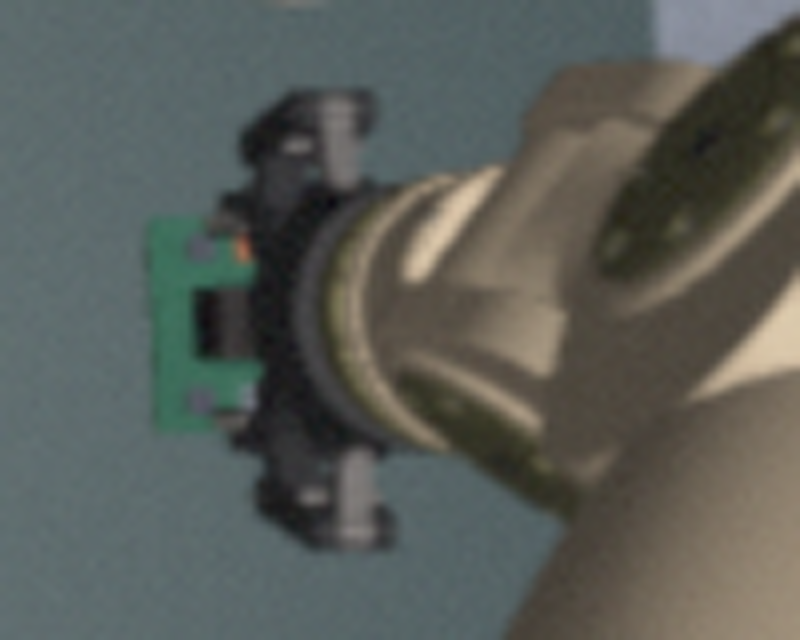

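The reported TCP is 11 mm below the table while the tips visibly stand about 15 mm above the board, which confirms the offset. The tips, at (280,495) and (550,475), now flank the block. Closing.

```bash
python3 -m inch '[[0,0,0,0,0,0,1],[0,0,0,0,0,0,1],[0,0,0,0,0,0,1],[0,0,0,0,0,0,1],[0,0,0,0,0,0,1]]' 40
python3 - <<'E'
from h import *
need([.460,-.278,-.01],-1)
a=env.read_camera('side')
crop(a,'s12.png',220,280,300,340,10)
E
```

```text
clock: 11.75
tcp_pos: [0.4613, -0.2791, -0.0088]
orientation: [0.0, 1.0, -0.008, 0.0]
wrist_force: [-0.4, -0.8, 3.9]
finger_gap: 0.023
t 11.75 tcp [ 0.4613 -0.2791 -0.0088] yaw -0.92 tilt z [ 1.e-03 -7.e-04 -1.e+00] gap 0.023 F [-0.4 -0.8  3.9]
 turn/8deg [ 0.005 -0.007  0.01 ] shift/50mm in final axes [-0.027 -0.021  0.024] in present axes [-0.027 -0.021  0.024]
```

View pics/s12.png

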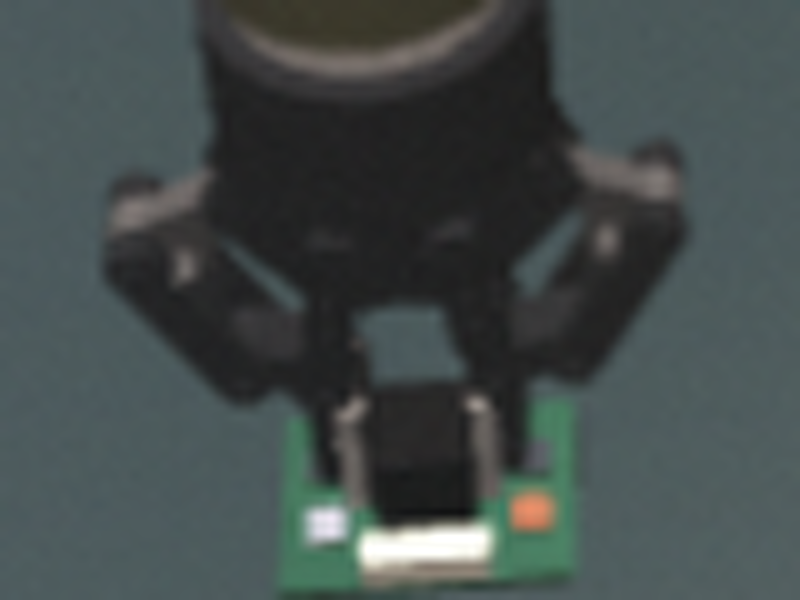

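The grip holds (gap 23 mm) but only covers the block's upper half. I'll regrip 7 mm lower.

```bash
python3 -m inch '[[0,0,0,0,0,0,0.55],[0,0,0,0,0,0,0.55],[0,0,0,0,0,0.09,0.55],[0,0,0,0,0,0.09,0.55],[0,0,0,0,0,0,1],[0,0,0,0,0,0,1],[0,0,0,0,0,0,1],[0,0,0,0,0,0,1]]' 40
python3 - <<'E'
from h import *
need([.460,-.278,-.02],-1)
a=env.read_camera('side')
crop(a,'s13.png',220,280,300,340,10)
E
```

```text
clock: 12.6
tcp_pos: [0.4614, -0.2792, -0.0177]
orientation: [0.001, 1.0, -0.008, 0.001]
wrist_force: [-0.1, 1.4, 7.1]
finger_gap: 0.0236
t 12.6 tcp [ 0.4614 -0.2792 -0.0177] yaw -0.92 tilt z [ 0.0011 -0.001  -1.    ] gap 0.0236 F [-0.1  1.4  7.1]
 turn/8deg [ 0.007 -0.008  0.011] shift/50mm in final axes [-0.029 -0.024  0.046] in present axes [-0.029 -0.025  0.046]
```

View pics/s13.png

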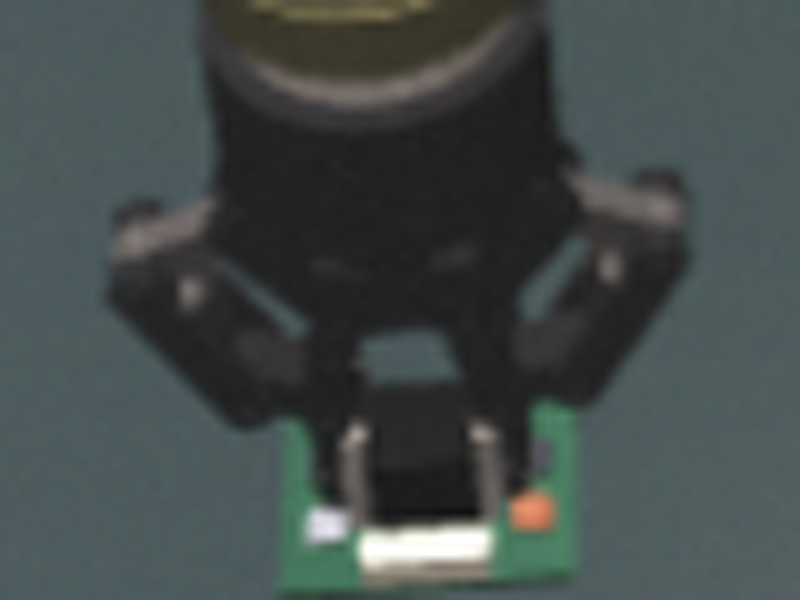

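The grip now reaches close to the board: tips at (355,515) and (490,510), gap 23.6 mm. I'll lift, and refine the pocket position from the unobstructed top picture.

```bash
python3 -m inch '[[0,0,0,0,0,-0.2,1],[0,0,0,0,0,-0.6,1],[0,0,0,0,0,-1,1],[0,0,0,0,0,-1,1],[0,0,0,0,0,-1,1],[0,0,0,0,0,0,1],[0,0,0,0,0,0,1]]'
python3 - <<'E'
from h import *
need([.460,-.278,-.02],-1)
a=env.read_camera('side')
cv2.imwrite('pics/s14.png',a[:,:,::-1]);b=cv2.imread('pics/t8.png')[:,:,::-1]
crop(a,'s14c.png',265,210,345,265,10)
crop(b,'t8c.png',320,185,380,230,13)
crop(a,'s14b.png',210,220,310,295,8)
E
```

```text
clock: 13.35
tcp_pos: [0.4615, -0.2792, 0.1729]
orientation: [0.001, 1.0, -0.008, 0.001]
wrist_force: [-0.7, 0.2, -2.1]
finger_gap: 0.0231
t 13.35 tcp [ 0.4615 -0.2792  0.1729] yaw -0.91 tilt z [ 0.0022 -0.0017 -1.    ] gap 0.0231 F [-0.7  0.2 -2.1]
 turn/8deg [ 0.012 -0.016  0.011] shift/50mm in final axes [-0.031 -0.023  3.858] in present axes [-0.039 -0.03   3.858]
```

View pics/s14c.png

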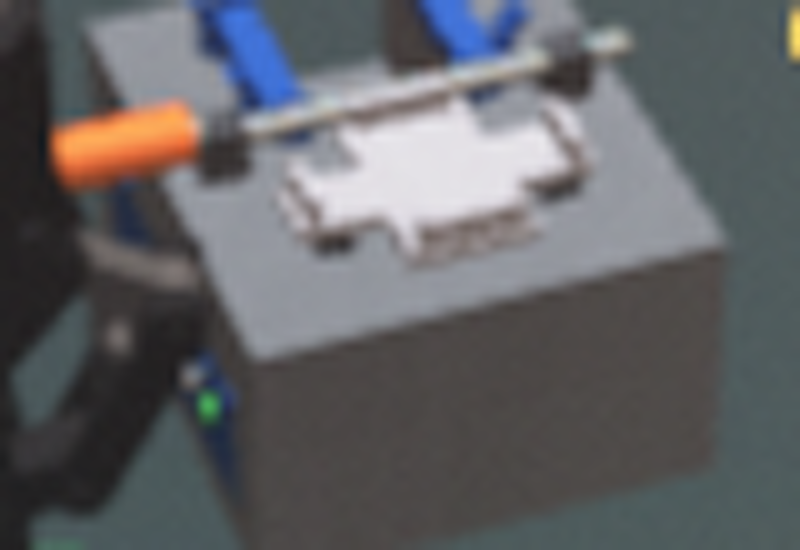

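View pics/t8c.png

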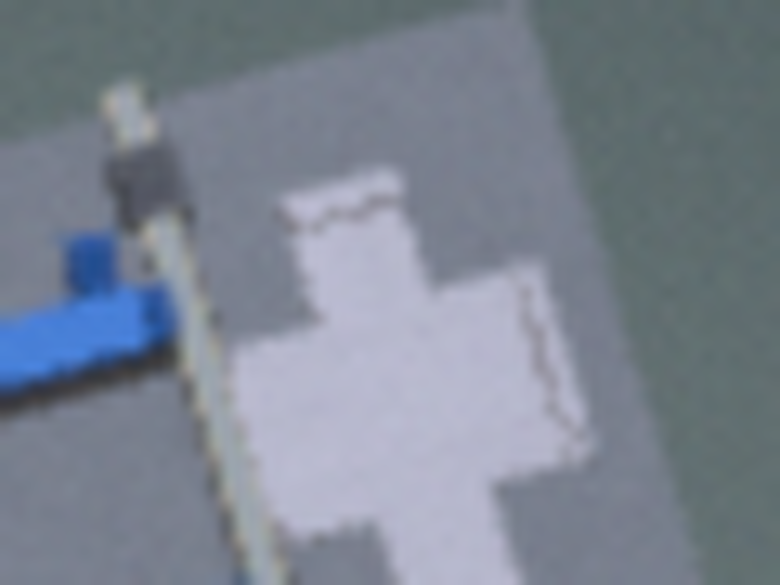

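View pics/s14b.png

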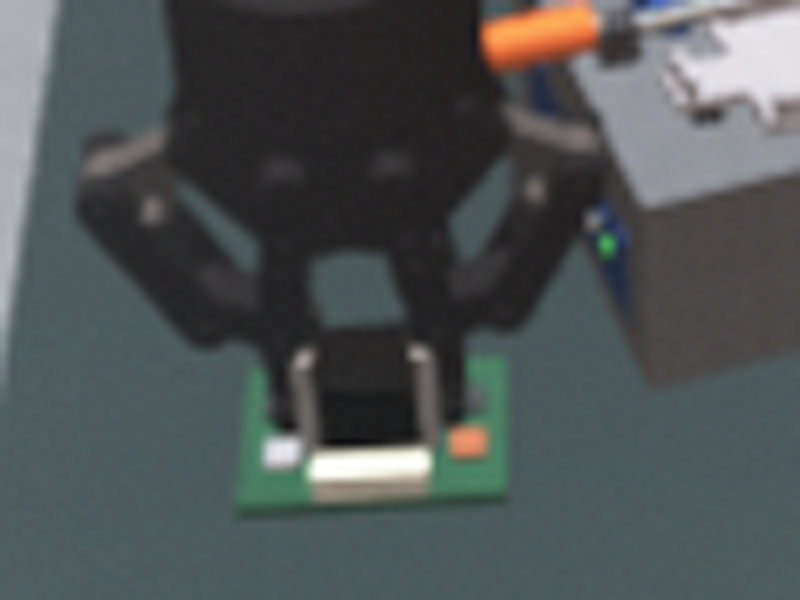

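```bash
python3 - <<'E'
from h import *
c,s=np.cos(YAW),np.sin(YAW)
def fl(P): d=P[:,:2]-F0; return np.c_[c*d[:,0]+s*d[:,1],-s*d[:,0]+c*d[:,1]]*1000
for n,f,(x0,y0,x1,y1) in(('top','t8',(318,184,380,245)),('side','s14',(285,212,330,240))):
    im=cv2.imread(f'pics/{f}.png')[y0:y1,x0:x1]; g=cv2.resize(im,None,fx=8,fy=8,interpolation=cv2.INTER_CUBIC)
    v=cv2.cvtColor(g,cv2.COLOR_BGR2GRAY); 
    t,m=cv2.threshold(v,{'top':150,'side':175}[n],255,0)
    m=cv2.morphologyEx(m,cv2.MORPH_OPEN,np.ones((21,21),np.uint8))
    k=max(cv2.findContours(m,0,1)[0],key=cv2.contourArea)
    o=g.copy();cv2.drawContours(o,[k],-1,(0,0,255),1);cv2.imwrite(f'pics/m_{n}.png',o)
    uv=(k[:,0]+.5)/8-.5+[x0,y0]
    for z in(.0965,.1055):
        P=fl(onplane(n,uv,z)); print(n,z,P.min(0).round(1),P.max(0).round(1),np.percentile(P,[3,97],axis=0).round(1).tolist())
E
```

```text
top 0.0965 [-44.1 -66.1] [44.5  3.7] [[-43.3, -65.7], [43.5, 3.0]]
top 0.1055 [-44.6 -64.7] [43.2  4.5] [[-43.9, -64.3], [42.2, 3.8]]
side 0.0965 [-35.4 -54. ] [38.3 -7. ] [[-34.3, -53.8], [37.9, -7.4]]
side 0.1055 [-38.6 -64. ] [ 34.2 -17.6] [[-37.5, -63.7], [33.7, -18.0]]
```

```bash
python3 -c "
import cv2,numpy as np
a=cv2.imread('pics/m_top.png');b=cv2.imread('pics/m_side.png')
h=max(a.shape[0],b.shape[0]);p=lambda i:cv2.copyMakeBorder(i,0,h-i.shape[0],0,0,0)
o=np.hstack([p(a),p(b)]);print(o.shape);o=cv2.resize(o,None,fx=.9,fy=.9);cv2.imwrite('pics/m.png',o)"
```

```text
(488, 856, 3)
```

View pics/m.png

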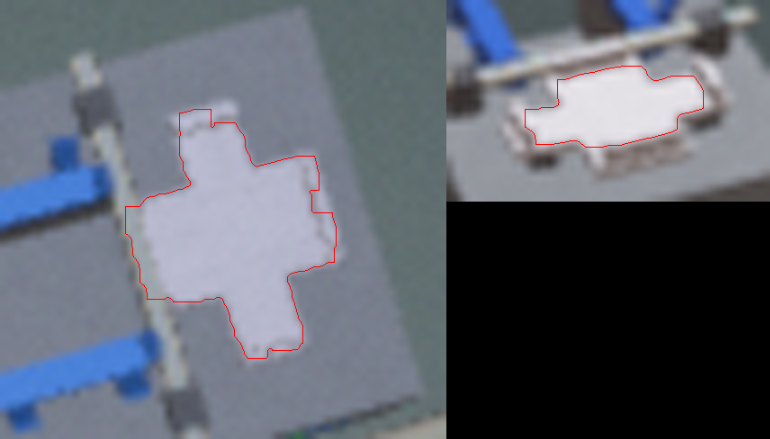

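```bash
sed -i 's/F0=np.array(\[.585,.0165\])/F0=np.array([.586,.016])/' h.py; python3 - <<'E'
from h import *
need([*fw(0,-.0347),.20],15.2)
u=lambda p:(np.array(p,float)+.5)/13-.5+[320,185]
c,s=np.cos(YAW),np.sin(YAW)
for p in([(525,300),(570,440)],[(300,228),(390,195)],[(540,262),(592,450)],[(280,205),(400,170)]):
    P=onplane('top',u(p),.1055);d=P[:,:2]-F0;print((np.c_[c*d[:,0]+s*d[:,1],-s*d[:,0]+c*d[:,1]]*1000).round(1).tolist(), np.degrees(np.arctan2(*(P[1]-P[0])[[1,0]])).round(1))
E
```

```text
t 13.4 tcp [ 0.4605 -0.2784  0.1711] yaw -0.92 tilt z [-5.e-04  5.e-04 -1.e+00] gap 0.0233 F [-0.   0.  -0.3]
 turn/8deg [-0.004  0.003 -2.015] shift/50mm in final axes [ 3.966 -4.33  -0.578] in present axes [ 2.608 -5.261 -0.576]
[[10.8, -59.0], [-16.7, -59.5]] -163.8
[[35.4, -22.3], [36.8, -40.3]] -70.4
[[16.9, -63.8], [-19.6, -62.9]] -166.2
[[40.6, -19.9], [40.8, -43.5]] -74.2
```

```bash
python3 -m inch '[[0,0,0,0,0,-0.3,1],[0,0,-1,0,0,-0.28,1],[0,0,-1,0,0,0,1],[0,0,-0.015,0.5,-0.54,0,1],[0,0,0,0.5,-0.54,0,1],[0,0,0,0.5,-0.54,0,1],[0,0,0,0.5,-0.54,0,1],[0,0,0,0.5,-0.54,0,1],[0,0,0,0.5,-0.54,0,1],[0,0,0,0.5,-0.54,0,1],[0,0,0,0.46,-0.55,0,1],[0,0,0,0,0,0,1]]'
python3 -m inch '[[0,0,0,0,0,0,1],[0,0,0,0,0,0,1]]'
python3 - <<'E'
from h import *
need([*fw(0,-.0347),.12],15.2)
E
```

```text
clock: 14.6
tcp_pos: [0.5949, -0.0139, 0.1974]
orientation: [-0.001, 0.991, 0.135, -0.002]
wrist_force: [-0.8, -1.1, -1.8]
finger_gap: 0.0235
clock: 14.8
tcp_pos: [0.5941, -0.0185, 0.199]
orientation: [-0.0, 0.991, 0.132, -0.002]
wrist_force: [-0.5, -0.2, -1.7]
finger_gap: 0.0237
t 14.8 tcp [ 0.5941 -0.0185  0.199 ] yaw 15.17 tilt z [-3.2e-03  2.0e-04 -1.0e+00] gap 0.0237 F [-0.5 -0.2 -1.7]
 turn/8deg [-0.008  0.022 -0.003] shift/50mm in final axes [ 0.025 -0.013  1.581] in present axes [ 0.03  -0.012  1.581]
```

```bash
python3 -m inch '[[0,0,0,0.02,-0.01,0.5,1],[0,0,0,0,0,0.5,1],[0,0,0,0,0,0.5,1],[0,0,0,0,0,0.38,1],[0,0,0,0,0,0,1],[0,0,0,0,0,0,1]]'
python3 - <<'E'
from h import *
need([*fw(0,-.0347),.0788],15.2)
a=env.read_camera('side');b=env.read_camera('top')
cv2.imwrite('pics/s15f.png',a[:,:,::-1]);cv2.imwrite('pics/t15f.png',b[:,:,::-1])
crop(a,'s15.png',265,190,345,250,10)
crop(b,'t15.png',310,170,410,250,8)
E
```

```text
clock: 15.4
tcp_pos: [0.5954, -0.0182, 0.1067]
orientation: [-0.0, 0.991, 0.131, -0.001]
wrist_force: [-0.2, 0.1, -1.1]
finger_gap: 0.0236
t 15.4 tcp [ 0.5954 -0.0182  0.1067] yaw 15.11 tilt z [-1.1e-03  2.0e-04 -1.0e+00] gap 0.0236 F [-0.2  0.1 -1.1]
 turn/8deg [-0.003  0.007 -0.011] shift/50mm in final axes [-0.003 -0.015  0.558] in present axes [-0.002 -0.015  0.558]
```

View pics/s15.png

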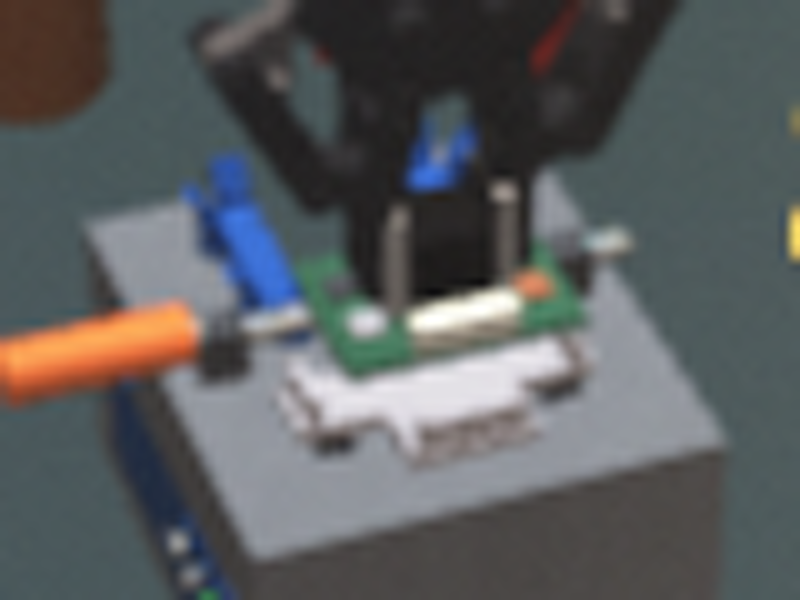

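View pics/t15.png

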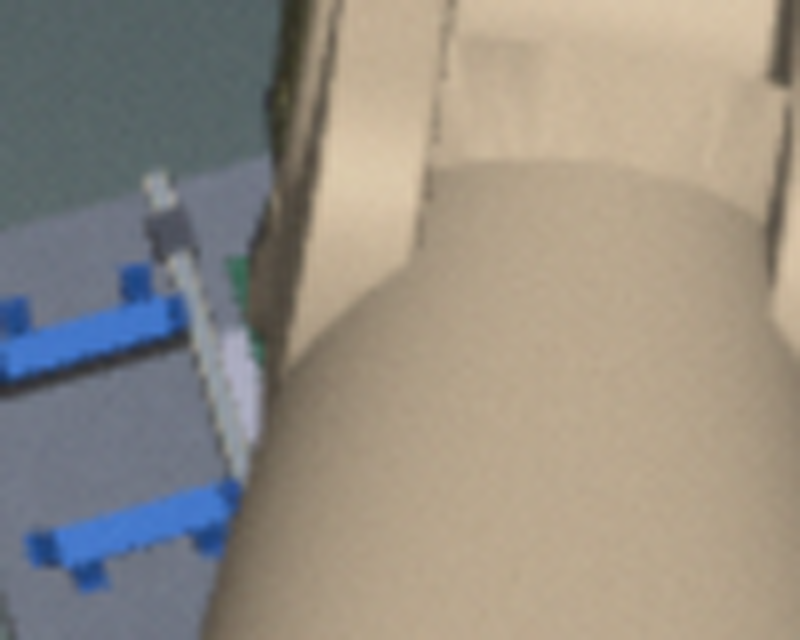

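```bash
python3 - <<'E'
from h import *
a=cv2.imread('pics/s15f.png')[:,:,::-1]
crop(a,'s15z.png',290,212,328,240,20)
E
```

```text
(no output)
```

View pics/s15z.png

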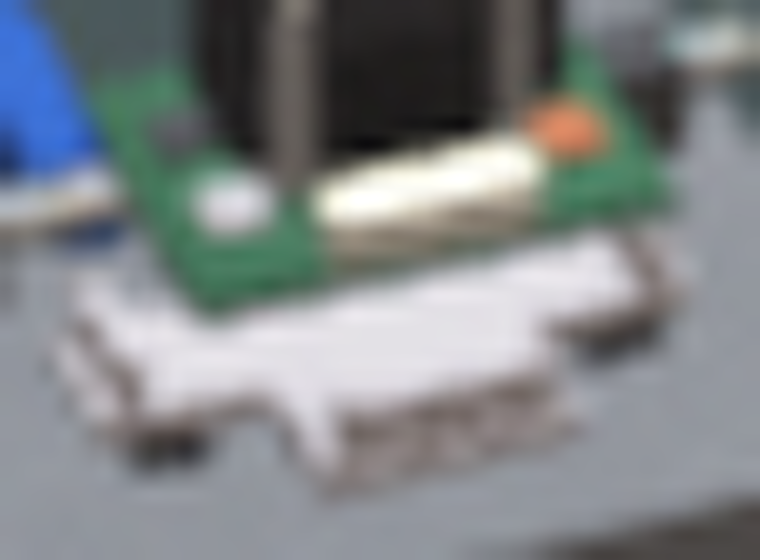

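```bash
python3 - <<'E'
from h import *
u=lambda p:(np.array(p,float)+.5)/20-.5+[290,212]
c,s=np.cos(YAW),np.sin(YAW)
def f(lbl,p,z):
    P=onplane('side',u(p),z);d=P[:,:2]-F0;print(lbl,(np.c_[c*d[:,0]+s*d[:,1],-s*d[:,0]+c*d[:,1]]*1000).round(1).tolist())
f('-x inner top (x=-37)',[(75,310),(140,395)],.1055)
f('+x inner (37)',[(615,240),(655,290)],.101)
f('-y outer top (-65)',[(340,415),(555,375)],.1055)
zb=.1067+.0177
f('board front bottom (-35,35,-59)',[(205,312),(672,208)],zb)
f('board left edge top',[(90,95),(190,290)],zb+.004)
E
```

```text
-x inner top (x=-37) [[-42.1, -29.2], [-39.5, -49.7]]
+x inner (37) [[36.3, -36.0], [37.5, -48.4]]
-y outer top (-65) [[-15.1, -63.4], [15.6, -65.8]]
board front bottom (-35,35,-59) [[-32.4, -57.6], [35.4, -58.9]]
board left edge top [[-33.5, -11.6], [-34.3, -57.1]]
```

Checking against the side camera, the board sits within about 1 mm of the pocket's centre, with the plug (430,185) away from the hinge. I'll lower it.

```bash
python3 -m inch '[[0,0,0,-0.015,0,0.2,1],[0,0,0,0,0,0.16,1],[0,0,0,0,0,0.1,1],[0,0,0,0,0,0.05,1],[0,0,0,0,0,0,1],[0,0,0,0,0,0,1]]'
python3 - <<'E'
from h import *
need([*fw(0,-.0347),.0788],15.2)
a=env.read_camera('side')
crop(a,'s16.png',285,200,333,240,16)
E
```

```text
clock: 16.1
tcp_pos: [0.5954, -0.0173, 0.0812]
orientation: [-0.0, 0.991, 0.132, 0.0]
wrist_force: [0.3, 0.5, -0.9]
finger_gap: 0.0238
t 16.1 tcp [ 0.5954 -0.0173  0.0812] yaw 15.21 tilt z [ 1.e-04  1.e-04 -1.e+00] gap 0.0238 F [ 0.3  0.5 -0.9]
 turn/8deg [-0.    -0.001  0.002] shift/50mm in final axes [-0.008  0.002  0.048] in present axes [-0.008  0.002  0.048]
```

View pics/s16.png

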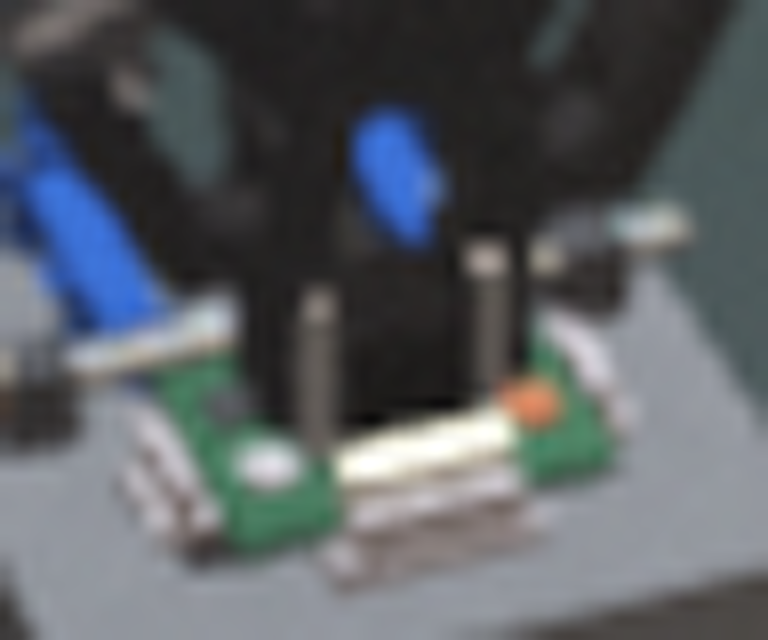

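The board lies between the walls, with the -x wall at (170,470), the +x wall at (590,370) and the plug at (430,445). I'll lower the last 2 mm, release and go up.

```bash
python3 -m inch '[[0,0,0,0,0,0.025,1],[0,0,0,0,0,0.02,1],[0,0,0,0,0,0,1],[0,0,0,0,0,0,0.55],[0,0,0,0,0,0,0.55],[0,0,0,0,0,0,0.55]]'
python3 -m inch '[[0,0,0,0,0,-0.2,0.55],[0,0,0,0,0,-0.4,0.55],[0,0,0,0,0,-0.8,0.55],[0,0,0,0,0,-1,0.5],[0,0,0,0,0,-1,0.4],[0,0,0,0,0,0,0.3]]'
python3 - <<'E'
from h import *
need([*fw(-.117,-.0843),.23],105.2)
a=env.read_camera('side')
crop(a,'s17.png',265,200,345,260,10)
E
```

```text
clock: 16.75
tcp_pos: [0.5954, -0.0174, 0.079]
orientation: [-0.0, 0.991, 0.132, 0.0]
wrist_force: [-0.4, 0.8, 0.4]
finger_gap: 0.0385
clock: 17.35
tcp_pos: [0.5988, -0.0179, 0.2582]
orientation: [0.002, 0.991, 0.132, 0.007]
wrist_force: [1.4, 0.2, -0.2]
finger_gap: 0.0596
t 17.35 tcp [ 0.5988 -0.0179  0.2582] yaw 15.21 tilt z [ 0.0138 -0.0022 -0.9999] gap 0.0596 F [ 1.4  0.2 -0.2]
 turn/8deg [  0.104  -0.039 -11.249] shift/50mm in final axes [-0.965 -2.409  0.564] in present axes [-2.416  0.961  0.538]
```

View pics/s17.png

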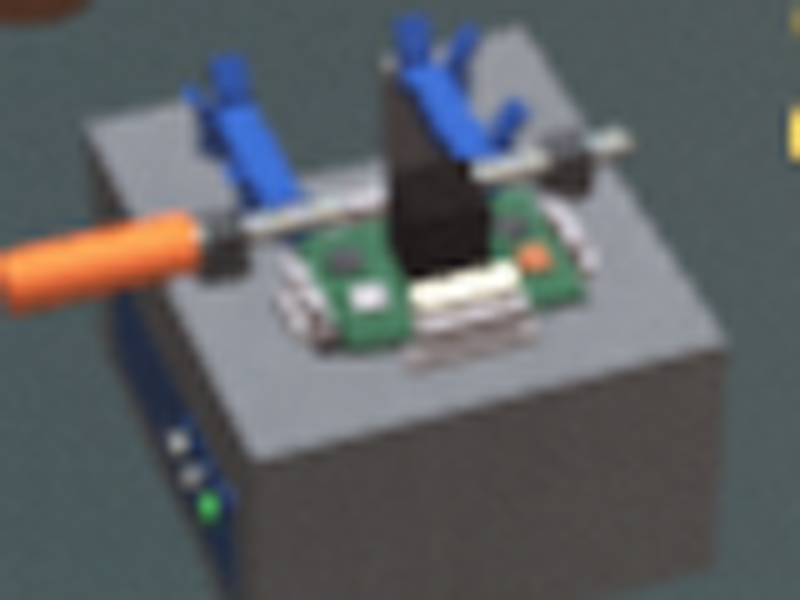

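The board lies flat in the pocket at (440,290) with the plug (465,285) away from the hinge. Now I turn and move over the lever's handle.

```bash
python3 -m inch '[[0,0,-1,0,0,0,0.3],[0,0,-1,0,0,0,0.3],[0,0,-1,0,0,0,0.3],[0,0,-1,0,0,0,0.3],[0,0,-1,0,0,0,0.3],[0,0,-1,0,0,0,0.3],[0,0,-1,0,0,0,0.3],[0,0,-1,0,0,0,0.3],[0,0,-1,0,0,0,0.3],[0,0,-1,0,0,0,0.3],[0,0,-1,0,0,0,0.3],[0,0,-0.25,0,0,0,0.3]]'
python3 -m inch '[[0,0,0,-0.24,-0.6,0,0.3],[0,0,0,-0.24,-0.6,0,0.3],[0,0,0,-0.24,-0.6,0,0.3],[0,0,0,-0.24,-0.6,0,0.3],[0,0,0,0,0,0,0.3],[0,0,0,0,0,0,0.3]]'
python3 - <<'E'
from h import *
need([*fw(-.119,-.0843),.23],105.2)
E
```

```text
clock: 18.6
tcp_pos: [0.5946, -0.0173, 0.2479]
orientation: [-0.001, 0.606, 0.796, -0.0]
wrist_force: [0.1, 0.1, 0.5]
finger_gap: 0.0598
clock: 19.2
tcp_pos: [0.4916, -0.0953, 0.2486]
orientation: [-0.0, 0.608, 0.794, 0.0]
wrist_force: [0.7, -0.4, 0.1]
finger_gap: 0.0597
t 19.2 tcp [ 0.4916 -0.0953  0.2486] yaw 105.13 tilt z [-3.e-04  6.e-04 -1.e+00] gap 0.0597 F [ 0.7 -0.4  0.1]
 turn/8deg [-0.001 -0.005 -0.009] shift/50mm in final axes [-0.033  0.025  0.373] in present axes [-0.033  0.025  0.373]
```

```bash
python3 -m inch '[[0,0,0,-0.03,0.02,0.6,0.35],[0,0,0,0,0,0.6,0.35],[0,0,0,0,0,0.6,0.35],[0,0,0,0,0,0.35,0.35],[0,0,0,0,0,0.13,0.35],[0,0,0,0,0,0,0.35],[0,0,0,0,0,0,0.35]]' 25
python3 - <<'E'
from h import *
need([*fw(-.119,-.0843),.1347],105.2)
a=env.read_camera('side')
crop(a,'s18.png',245,190,325,250,10)
E
```

```text
clock: 19.9
tcp_pos: [0.4944, -0.0962, 0.1357]
orientation: [0.0, 0.607, 0.795, 0.0]
wrist_force: [-1.0, -0.5, 0.6]
finger_gap: 0.0553
t 19.9 tcp [ 0.4944 -0.0962  0.1357] yaw 105.24 tilt z [ 1.1e-03 -2.0e-04 -1.0e+00] gap 0.0553 F [-1.  -0.5  0.6]
 turn/8deg [0.007 0.003 0.005] shift/50mm in final axes [-0.001 -0.024  0.019] in present axes [-0.    -0.024  0.019]
```

View pics/s18.png

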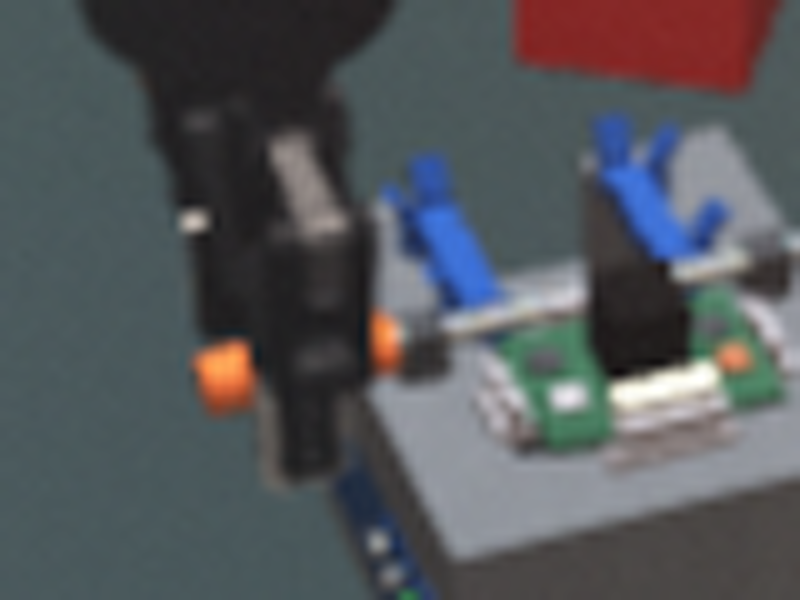

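The bar at (225,380)–(390,340) lies between the fingers. I'll close on it and work out the arc increments.

```bash
python3 -m inch '[[0,0,0,0,-0.02,0,1],[0,0,0,0,0,0,1],[0,0,0,0,0,0,1],[0,0,0,0,0,0,1],[0,0,0,0,0,0,1]]' 25
python3 - <<'E'
from h import *
need([*fw(-.119,-.0843),.1347],105.2)
t=np.radians(np.arange(40,221,6));y=-.11*np.cos(t);z=.1+.11*np.sin(t)
d=np.c_[np.diff(y),-np.diff(z)]/.05
for i,r in enumerate(d): print(40+6*i,r.round(3))
E
```

```text
clock: 20.45
tcp_pos: [0.4928, -0.0966, 0.1355]
orientation: [0.0, 0.607, 0.794, 0.0]
wrist_force: [0.1, 1.3, 4.0]
finger_gap: 0.0146
t 20.45 tcp [ 0.4928 -0.0966  0.1355] yaw 105.21 tilt z [ 1.e-03 -1.e-04 -1.e+00] gap 0.0146 F [0.1 1.3 4. ]
 turn/8deg [0.007 0.002 0.001] shift/50mm in final axes [-0.001  0.009  0.015] in present axes [-0.001  0.009  0.015]
40 [ 0.157 -0.168]
46 [ 0.174 -0.151]
52 [ 0.189 -0.132]
58 [ 0.201 -0.112]
64 [ 0.212 -0.09 ]
70 [ 0.22  -0.067]
76 [ 0.226 -0.044]
82 [ 0.229 -0.02 ]
88 [0.23  0.004]
94 [0.229 0.028]
100 [0.224 0.052]
106 [0.218 0.075]
112 [0.209 0.097]
118 [0.197 0.119]
124 [0.184 0.139]
130 [0.168 0.157]
136 [0.151 0.174]
142 [0.132 0.189]
148 [0.112 0.201]
154 [0.09  0.212]
160 [0.067 0.22 ]
166 [0.044 0.226]
172 [0.02  0.229]
178 [-0.004  0.23 ]
184 [-0.028  0.229]
190 [-0.052  0.224]
196 [-0.075  0.218]
202 [-0.097  0.209]
208 [-0.119  0.197]
214 [-0.139  0.184]
```

```bash
python3 -m inch '[[0,0,0,0.157,0,-0.168,1],[0,0,0,0.174,0,-0.151,1],[0,0,0,0.189,0,-0.132,1],[0,0,0,0.201,0,-0.112,1],[0,0,0,0.212,0,-0.09,1],[0,0,0,0.22,0,-0.067,1],[0,0,0,0.226,0,-0.044,1],[0,0,0,0.229,0,-0.02,1],[0,0,0,0,0,0,1]]'
python3 - <<'E'
from h import *
need([*fw(-.119,.0),.174],105.2)
a=env.read_camera('side')
crop(a,'s19.png',245,170,345,245,8)
E
```

```text
clock: 21.35
tcp_pos: [0.4719, -0.019, 0.1758]
orientation: [0.002, 0.607, 0.795, -0.0]
wrist_force: [-2.2, -0.9, 8.8]
finger_gap: 0.0151
t 21.35 tcp [ 0.4719 -0.019   0.1758] yaw 105.24 tilt z [ 0.0025 -0.0019 -1.    ] gap 0.0151 F [-2.2 -0.9  8.8]
 turn/8deg [0.013 0.018 0.005] shift/50mm in final axes [0.078 0.006 0.035] in present axes [0.078 0.006 0.035]
```

View pics/s19.png

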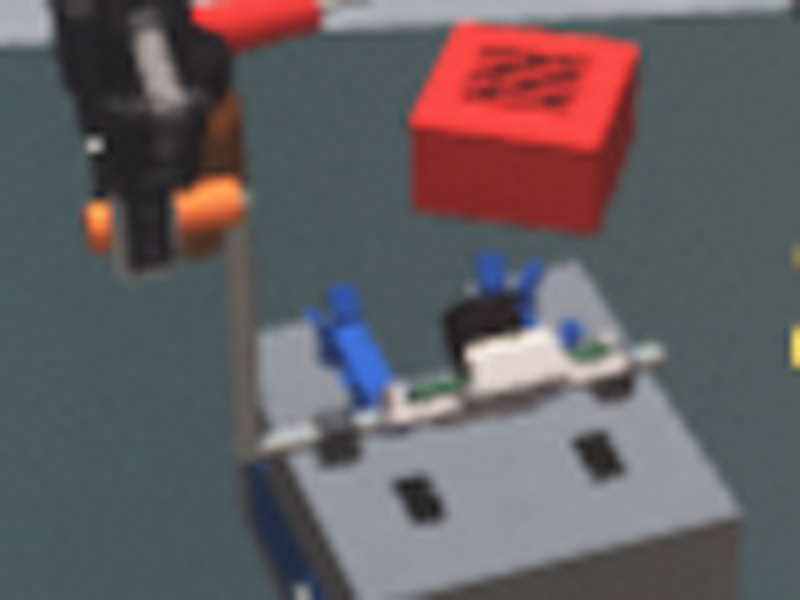

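The bar stays gripped near (165,215) and the board rides with the plate at about 48°. I'll carry on over the top.

```bash
python3 -m inch '[[0,0,0,0.23,0,0.014,1],[0,0,0,0.229,0,0.038,1],[0,0,0,0.224,0,0.057,1],[0,0,0,0.218,0,0.075,1],[0,0,0,0.209,0,0.097,1],[0,0,0,0.197,0,0.119,1],[0,0,0,0.184,0,0.139,1],[0,0,0,0.168,0,0.157,1],[0,0,0,0.151,0,0.174,1],[0,0,0,0.132,0,0.189,1]]'
python3 - <<'E'
from h import *
t=np.radians(148);need([*fw(-.119,-.11*np.cos(t)),.1+.11*np.sin(t)-.035],105.2)
a=env.read_camera('side')
crop(a,'s20.png',245,170,345,245,8)
E
```

```text
clock: 22.4
tcp_pos: [0.4458, 0.0753, 0.1204]
orientation: [0.0, 0.607, 0.795, -0.0]
wrist_force: [2.9, -5.3, 1.4]
finger_gap: 0.0149
t 22.4 tcp [0.4458 0.0753 0.1204] yaw 105.22 tilt z [ 1.e-04 -1.e-04 -1.e+00] gap 0.0149 F [ 2.9 -5.3  1.4]
 turn/8deg [0.    0.001 0.002] shift/50mm in final axes [-0.014  0.014 -0.059] in present axes [-0.014  0.014 -0.059]
```

View pics/s20.png

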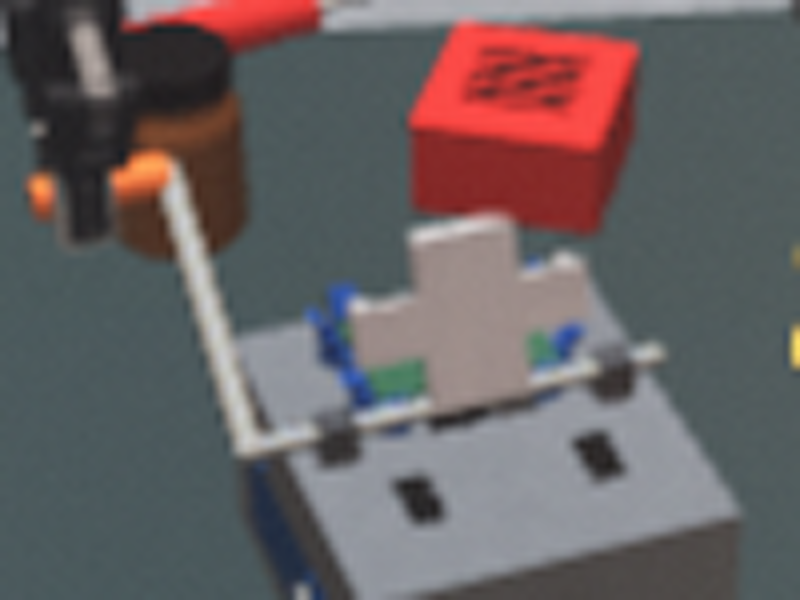

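The plate is past upright (about 108°), and the board's green shows behind it at (400,380) and (545,345). I'll continue down.

```bash
python3 -m inch '[[0,0,0,0.1,0,0.195,1],[0,0,0,0.09,0,0.205,1],[0,0,0,0.067,0,0.21,1],[0,0,0,0.044,0,0.216,1],[0,0,0,0.02,0,0.219,1],[0,0,0,-0.004,0,0.22,1]]'
python3 - <<'E'
from h import *
t=np.radians(184);need([*fw(-.119,-.11*np.cos(t)),.1+.11*np.sin(t)-.035],105.2)
a=env.read_camera('side')
crop(a,'s21.png',235,170,345,252,7)
E
```

```text
clock: 23.05
tcp_pos: [0.4415, 0.0908, 0.0574]
orientation: [-0.001, 0.607, 0.795, 0.001]
wrist_force: [-1.9, 2.4, 4.4]
finger_gap: 0.0149
t 23.05 tcp [0.4415 0.0908 0.0574] yaw 105.23 tilt z [-2.0e-04  1.8e-03 -1.0e+00] gap 0.0149 F [-1.9  2.4  4.4]
 turn/8deg [ 0.002 -0.013  0.003] shift/50mm in final axes [-0.006  0.016  0.002] in present axes [-0.006  0.016  0.002]
```

View pics/s21.png

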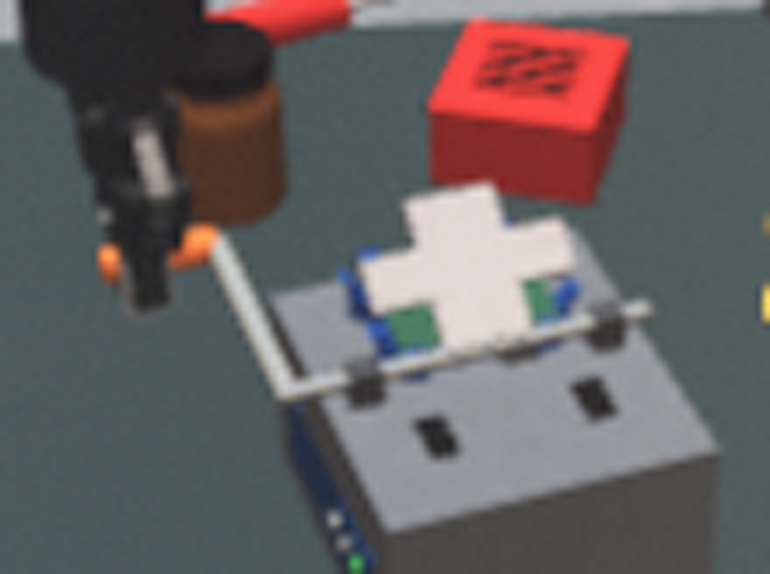

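```bash
python3 -m inch '[[0,0,0,-0.028,0,0.229,1],[0,0,0,-0.052,0,0.224,1],[0,0,0,-0.075,0,0.218,1],[0,0,0,-0.097,0,0.209,1],[0,0,0,-0.06,0,0.1,1],[0,0,0,0,0,0,1]]'
python3 - <<'E'
from h import *
t=np.radians(211);need([*fw(-.119,-.11*np.cos(t)),.1+.11*np.sin(t)-.035],105.2)
a=env.read_camera('side');b=env.read_camera('top')
crop(a,'s22.png',235,170,345,252,7);crop(b,'t22.png',270,170,390,270,6)
E
```

```text
clock: 23.7
tcp_pos: [0.4444, 0.0796, 0.0065]
orientation: [-0.005, 0.606, 0.795, 0.004]
wrist_force: [2.8, 17.7, -9.5]
finger_gap: 0.0152
t 23.7 tcp [0.4444 0.0796 0.0065] yaw 105.34 tilt z [-0.003   0.0112 -0.9999] gap 0.0152 F [ 2.8 17.7 -9.5]
 turn/8deg [ 0.    -0.083  0.017] shift/50mm in final axes [-0.084  0.02  -0.036] in present axes [-0.084  0.02  -0.037]
```

View pics/s22.png

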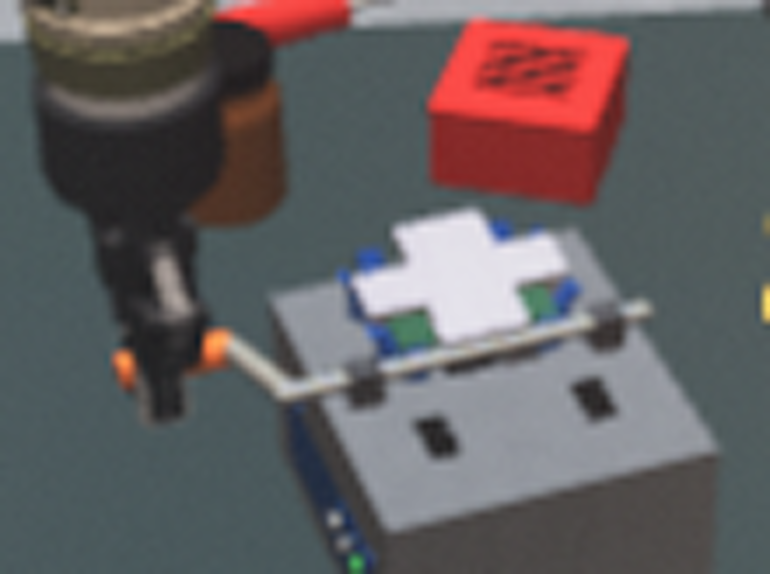

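View pics/t22.png

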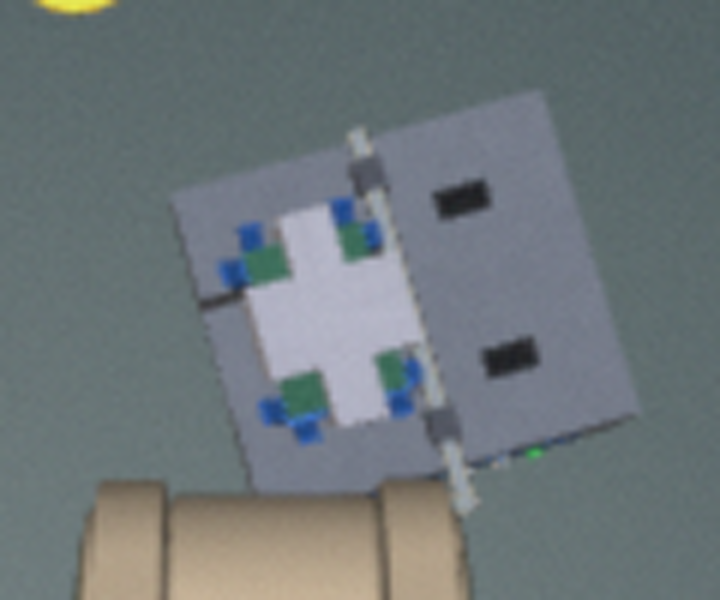

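The board looks square in the nest in the top view: green corners at (265,262), (353,240), (303,393) and (393,372), all inside the blue stops. The 20 N side force points radially outward, so the commanded arc lies slightly inside the lever's circle. I'll correct it as I go.

```bash
python3 -m inch '[[0,0,0,0.03,0,0.1,1],[0,0,0,-0.04,0,0.1,1],[0,0,0,-0.06,0,0.1,1],[0,0,0,-0.06,0,0.08,1],[0,0,0,0,0,0,1]]'
python3 - <<'E'
from h import *
t=np.radians(220);need([*fw(-.119,-.11*np.cos(t)),.1+.11*np.sin(t)-.04],105.2)
a=env.read_camera('side')
crop(a,'s23.png',235,190,345,252,7)
E
```

```text
clock: 24.3
tcp_pos: [0.4473, 0.0696, -0.0114]
orientation: [-0.001, 0.607, 0.794, 0.001]
wrist_force: [2.8, 7.7, -5.3]
finger_gap: 0.0147
t 24.3 tcp [ 0.4473  0.0696 -0.0114] yaw 105.21 tilt z [-9.0e-04  3.5e-03 -1.0e+00] gap 0.0147 F [ 2.8  7.7 -5.3]
 turn/8deg [ 0.    -0.026  0.002] shift/50mm in final axes [-0.077  0.017 -0.013] in present axes [-0.077  0.017 -0.013]
```

View pics/s23.png

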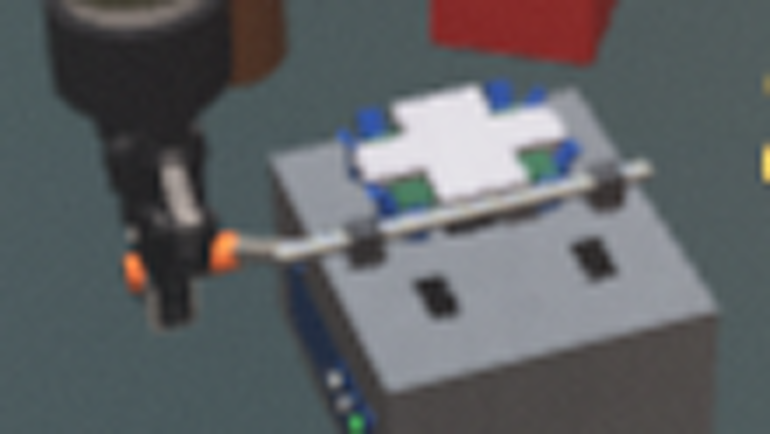

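```bash
python3 -m inch '[[0,0,0,-0.05,0,0.05,1],[0,0,0,-0.05,0,0.05,1],[0,0,0,0,0,0,1]]'
python3 - <<'E'
from h import *
t=np.radians(220);need([*fw(-.119,-.11*np.cos(t)),.1+.11*np.sin(t)-.04],105.2)
E
```

```text
clock: 24.65
tcp_pos: [0.4482, 0.066, -0.0166]
orientation: [-0.002, 0.607, 0.795, 0.002]
wrist_force: [3.3, 11.8, -8.5]
finger_gap: 0.015
t 24.65 tcp [ 0.4482  0.066  -0.0166] yaw 105.25 tilt z [-0.0015  0.0061 -1.    ] gap 0.015 F [ 3.3 11.8 -8.5]
 turn/8deg [ 0.001 -0.045  0.006] shift/50mm in final axes [-0.002  0.018 -0.117] in present axes [-0.001  0.018 -0.117]
```

The handle is near its end position and the tips are close to the table. I'll let go, lift, and press the handle down from above with shut fingers to make sure it reaches the stop.

```bash
python3 -m inch '[[0,0,0,0.04,0,-0.03,0.6],[0,0,0,0,0,0,0.6],[0,0,0,0,0,0,0.6],[0,0,0,0,0,-0.4,0.6],[0,0,0,0,0,-1,0.6],[0,0,0,0,0,-0.6,1],[0,0,0,0,0,0,1],[0,0,0,0,0,0,1],[0,0,0,0,0,0,1]]'
python3 - <<'E'
from h import *
t=np.radians(220);need([*fw(-.115,-.11*np.cos(t)),.03],105.2)
a=env.read_camera('side');b=env.read_camera('top')
crop(a,'s24.png',235,190,345,252,7);crop(b,'t24.png',270,170,390,270,6)
E
```

```text
clock: 25.55
tcp_pos: [0.4474, 0.0656, 0.0854]
orientation: [-0.001, 0.607, 0.794, -0.001]
wrist_force: [0.6, 0.0, -0.5]
finger_gap: -0.0002
t 25.55 tcp [0.4474 0.0656 0.0854] yaw 105.19 tilt z [-0.0018  0.     -1.    ] gap -0.0002 F [ 0.6  0.  -0.5]
 turn/8deg [-0.013 -0.004 -0.002] shift/50mm in final axes [0.002 0.115 1.107] in present axes [1.000e-03 1.170e-01 1.107e+00]
```

View pics/s24.png

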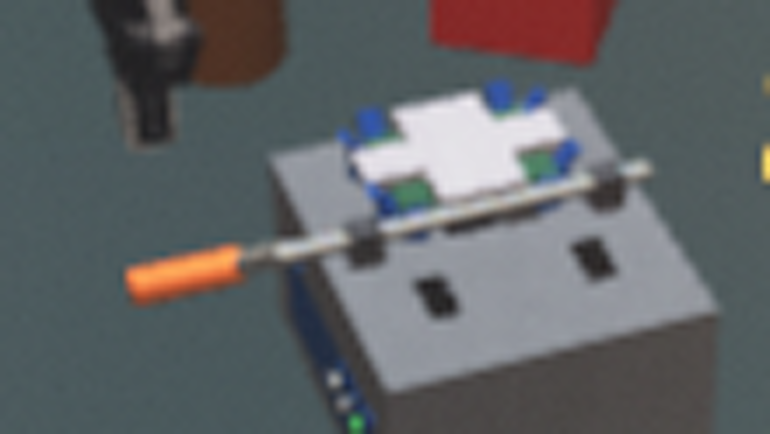

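View pics/t24.png

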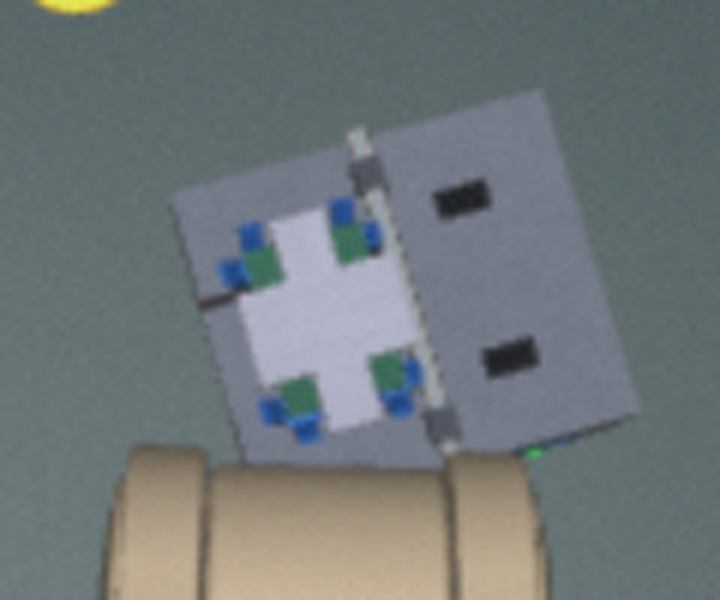

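```bash
python3 -m inch '[[0,0,0,0,0.1,0.5,1],[0,0,0,0,0,0.5,1],[0,0,0,0,0,0.2,1],[0,0,0,0,0,0,1]]'
python3 -m inch '[[0,0,0,0,0,0.1,1],[0,0,0,0,0,0,1]]'
python3 -m inch '[[0,0,0,0,0,0.05,1],[0,0,0,0,0,0,1]]'
python3 -m inch '[[0,0,0,0,0,0.05,1],[0,0,0,0,0,0,1]]'
```

```text
clock: 26.05
tcp_pos: [0.4509, 0.0671, 0.0244]
orientation: [-0.002, 0.607, 0.794, -0.001]
wrist_force: [0.1, -0.3, -0.4]
finger_gap: -0.0001
clock: 26.25
tcp_pos: [0.4535, 0.0671, 0.0216]
orientation: [0.0, 0.607, 0.794, 0.0]
wrist_force: [-0.1, 0.1, 0.8]
finger_gap: -0.0001
clock: 26.45
tcp_pos: [0.4536, 0.0671, 0.0193]
orientation: [0.0, 0.607, 0.794, 0.0]
wrist_force: [-0.2, -0.0, 0.3]
finger_gap: 0.0003
clock: 26.65
tcp_pos: [0.4532, 0.0671, 0.0164]
orientation: [0.0, 0.607, 0.794, 0.0]
wrist_force: [-0.7, 0.5, 0.3]
finger_gap: -0.0001
```

```bash
python3 -m inch '[[0,0,0,0,0,0.04,1],[0,0,0,0,0,0,1]]'
python3 -m inch '[[0,0,0,0,0,0.04,1],[0,0,0,0,0,0,1]]'
python3 -m inch '[[0,0,0,0,0,0.04,1],[0,0,0,0,0,0,1]]'
```

```text
clock: 26.85
tcp_pos: [0.4535, 0.0671, 0.0153]
orientation: [0.0, 0.607, 0.794, 0.0]
wrist_force: [-2.3, -0.5, 8.9]
finger_gap: -0.0002
clock: 27.05
tcp_pos: [0.4537, 0.0671, 0.0149]
orientation: [0.001, 0.607, 0.795, 0.0]
wrist_force: [-7.8, 0.2, 25.7]
finger_gap: 0.0
clock: 27.25
tcp_pos: [0.4538, 0.0671, 0.0146]
orientation: [0.001, 0.607, 0.795, 0.001]
wrist_force: [-12.6, -0.5, 42.3]
finger_gap: 0.0
```

The force climbs to 42 N with no motion, so the lever is on its closed stop. Now I back off, clear away and look.

```bash
python3 -m inch '[[0,0,0,0,0,-0.15,1],[0,0,0,0,0,-0.5,1],[0,0,0,0,0,-1,1],[0,0,0,0,0,-1,1],[0,0,0,0,0,-1,1],[0,0,0,0.3,-0.5,-0.5,1],[0,0,0,0.6,-0.6,0,1],[0,0,0,0.6,-0.6,0,1],[0,0,0,0.6,-0.6,0,1],[0,0,0,0.6,0,0,1],[0,0,0,0,0,0,1]]'
python3 - <<'E'
from h import *
a=env.read_camera('side');b=env.read_camera('top')
cv2.imwrite('pics/s25.png',a[:,:,::-1]);cv2.imwrite('pics/t25.png',b[:,:,::-1])
s=cv2.resize(a[190:262,240:340,::-1],None,fx=7.5,fy=7.5,interpolation=2)
cv2.imwrite('pics/s25c.png',s);crop(b,'t25c.png',270,170,390,270,6)
a0=cv2.imread('pics/side0.png')[:,:,::-1];b0=cv2.imread('pics/top0.png')[:,:,::-1]
E
```

```text
clock: 28.35
tcp_pos: [0.3053, 0.1692, 0.2182]
orientation: [-0.0, 0.606, 0.796, 0.001]
wrist_force: [0.3, -0.6, -0.8]
finger_gap: 0.0001
```

View pics/s25c.png

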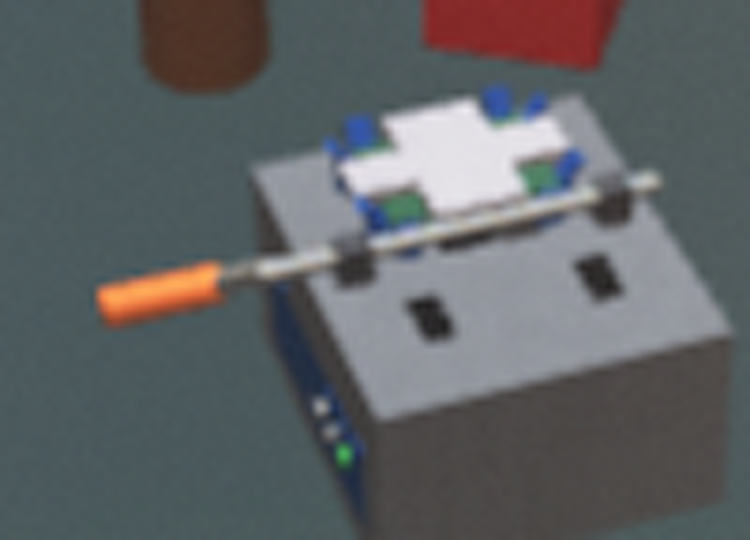

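View pics/t25c.png

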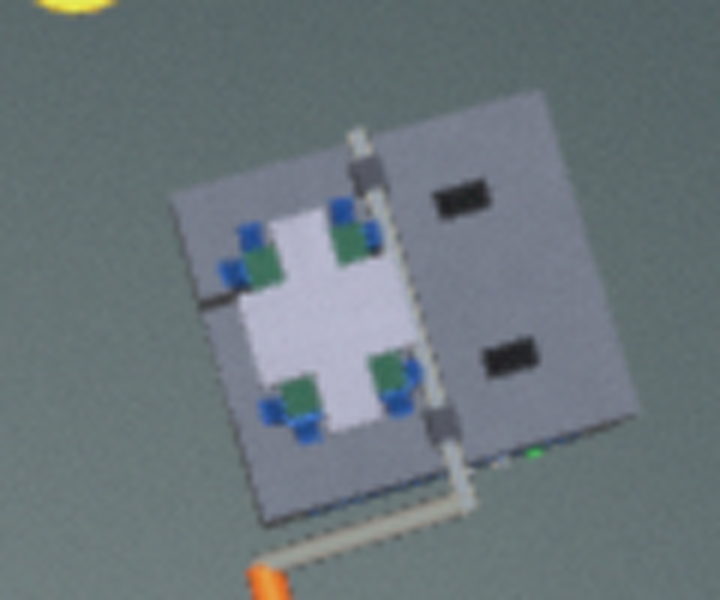

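View pics/t25.png

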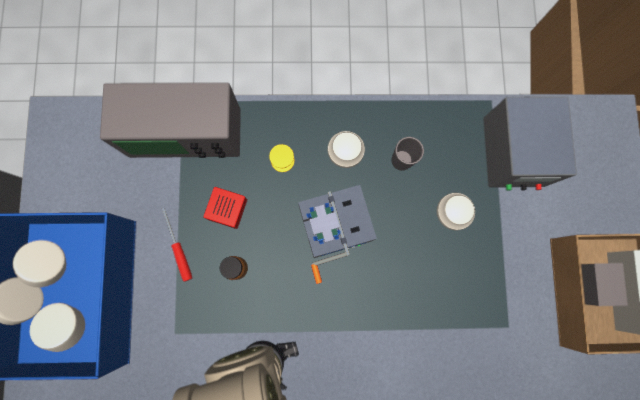

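View pics/s25.png

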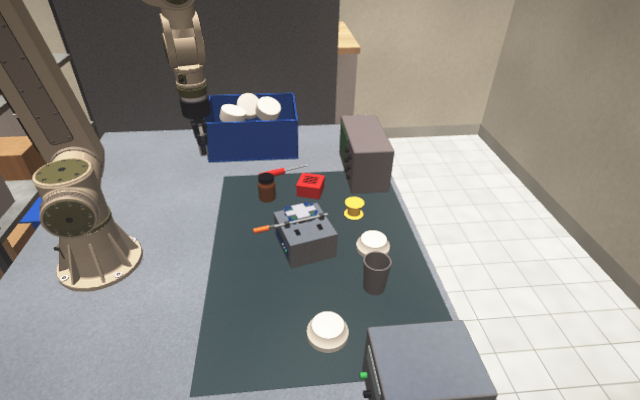

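Both views show the plate closed flat, with green corners inside all four pairs of blue stops. The jar (233,268), siren box (225,207), spool (282,158), detectors, driver and cup are where they began. I'll do one numeric check of the lever and of movement, then hand in.

```bash
python3 - <<'E'
from h import *
cs={}
for n,f,(x0,x1,y0,y1) in(('top','t25',(305,330,260,290)),('side','s25',(250,272,222,236))):
    hs=cv2.cvtColor(cv2.imread(f'pics/{f}.png'),cv2.COLOR_BGR2HSV)[y0:y1,x0:x1]
    m=(hs[...,0]>5)&(hs[...,0]<16)&(hs[...,1]>150)&(hs[...,2]>130);ys,xs=np.nonzero(m);cs[n]=[xs.mean()+x0,ys.mean()+y0]
g=tri(cs['side'],cs['top']);c,s=np.cos(YAW),np.sin(YAW);d=g[:2]-F0
y=-s*d[0]+c*d[1];print('handle fixture x,y,z',c*d[0]+s*d[1],y,g[2],'plate deg',np.degrees(np.arctan2(g[2]-.1,-y))%360-40)
d=cv2.absdiff(cv2.imread('pics/t25.png'),cv2.imread('pics/top0.png')).max(2)
for k,(u,v) in dict(jar=(233,268),siren=(225,207),spool=(282,158),detb=(346,148),cup=(408,152),deta=(457,211),driver=(178,250)).items(): print(k,int((d[v-28:v+28,u-26:u+26]>40).sum()),end='; ')
env.hand_in()
E
```

```text
handle fixture x,y,z -0.11225979974697226 0.08560048013060498 0.029237037901499327 plate deg 179.57936436758817
jar 0; siren 0; spool 0; detb 0; cup 0; deta 0; driver 0; the job is handed in; nothing more can be done
```

The board is face-down in the blue nest with the plate fully closed on it, and I handed the job in at about 28.5 s of the 72 s allowed. I swung the plate open to its stop by the lever and laid the board in the pocket with the plug away from the hinge. After letting go, I swung the plate over by the handle and pressed it onto its closed stop.

**Last checks:**
- **Handle:** it stands 29 mm above the table, which puts the plate at about 179.6°.
- **Board:** its corners show inside all four pairs of nest stops in the top view. Its face-down seating is judged from these views; the plate hides its middle.
- **Everything else:** the top picture shows no change at any of the other seven objects, and the gripper is clear of everything.

**What failed or disagreed:**
- **Fingertip position:** the fingers really end about 22 mm short of the reported TCP. My first handle grip only pinched the bar's top, and my first try at the board shut on nothing above the block. I corrected both from the pictures.
- **Camera offset:** the two views disagreed by about 2 mm, so I relied on the side view, which matched the robot's contacts.
- **Force:** the final press against the stop reached 42 N at the wrist, through the fingertips only. That is under the 120 N wrist limit. It is just over the 40 N set for the arm and the gripper's body, which I took not to cover the fingers.

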